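# Load the stud tray and push it up under the magnifier

## Robot

A 6-joint arm with a two-finger parallel gripper is mounted at the origin on the work surface. World frame = base frame: x ahead of the robot, y to its left, z up, the work surface at z = 0. Lengths are in m, angles in rad, forces in N, time in s.
With the tool pointing down it reaches from about 0.35 to 0.85 m from the base axis. Payload 8.1 kg.
Tool frame: the origin (TCP) lies at the very end of the fingers, on their centre line; the grasp point (between the pads) lies 19 mm behind it; z points along the fingers, x is the direction in which the jaws open and shut, and the axes are right-handed (so a half turn about z gives the same grasp; the last joint's range is limited). The gripper opens to 93 mm and grips with 3 to 60 N. Pads are 15 mm wide; open, the fingers measure 128 mm over their backs; the gripper's body (75 mm by 188 mm) begins 65 mm behind the grasp point.
Start: joints at [-1.213, 0.13, 1.488, -0, 1.523, -0.085], TCP at [0.257, -0.542, 0.219] pointing down, gripper open.
Joint ranges: [-2.96, 2.96], [-0.89, 2.26], [0.02, 2.5], [-1.34, 4.48], [0, 2.73], [-2.66, 2.66]. Speed limits (rad/s): [2.39, 2.39, 2.79, 3.14, 3.14, 3.14].

## Interface

Orientations are given as a rotation vector (axis times angle).
In Python, from plant import robot gives the robot as it stands. The module is installed in compiled form; this text tells all that it offers.
- The arm moves only by the tool jog_arm, never from a script. Its argument "commands" is one flat list of numbers, 5 for each row, row after row: the gripper's target within -1 to 1 (shut at 1, half-way at 0, fully open at -1), then the shift along the tool's x, y, z in m, then the turn about the tool's z in degrees. A call has 1 to 20 rows; each row shifts and turns the commanded pose from where the row before left it, along the tool's axes as they then stand; what a row does not reach is not made up. A row lasts 1/12 s, in which the tool goes at most 41.7 mm and 7.16 degrees, less where a joint would pass 70% of its speed; a pose out of reach is approached as far as the arm can. A call is refused whole if a number of a shift passes 0.0417 or a number of a turn 7.16, either way. A call with a gripper value outside its range is refused whole. The fingers move at their own pace and stop on an object; "grip_force" is the grip in N (left out, the last holds). Time passes only in rows, so rows that do not move let the fingers close. It gives the time, the measured TCP pose, the force and the opening at its end, in the units of the state.
- robot.read_state(): the state, without advancing time (a new reading comes with each control period).
- robot.read_camera(name): name is "side" or "top"; returns a dict with "img" (420x560x3 uint8, blue, green, red), "vfov" (degrees; the focal length in pixels is half the picture's height over the tangent of half this angle, whatever the lens; pixels are square), "cx", "cy" (the principal point, pixels), "k1" (the pictures are not rectified: a ray, as slopes to the right and down, at radius r is drawn at 1 + k1 r^2 times it, then the intrinsics apply), "extrinsics" (4x4, takes a point from world to camera coordinates). Camera axes: x right, y down, z forward; pixel columns grow to the right and rows downward; lengths in m; the calibration is good to about 2 mm. A picture is of the moment at which its call begins. There is no depth.
- robot.close_job(): hands the job in, once; it reports no verdict.
Trained networks look in a picture, given as the dict that the camera call returned (one of the last four; its "shot" number tells which), for a name from the list of things; names that differ only in an ending like _2 or _b are one class to them, and where a whole thing is asked for, a point or a joint stands for the part that bears it (a point fixed in the world has none). Each returns a list of dicts, best first, with "score" (0 to 1); they miss things now and then, are a little off and sometimes report something else, mostly with a low value. They report only what shows in the picture. A call takes as long as a camera call.
- robot.recognise(thing, picture): "box" ([centre column, centre row, width, height] as shares, 0 to 1, of the picture: columns of its width, rows of its height, round what is visible of it).
- robot.pinpoint(thing, picture): "position" ([row, column] as shares, 0 to 1, of the picture: columns of its width, rows of its height: a listed point, or the origin of a listed thing).
The state is a dict: "t": time; "q": joint angles; "dq": joint speeds; "joint_torque": joint torques, N m; "tool_pos": TCP position; "orientation": TCP orientation; "force": force on the tool from outside, world axes, zero at the start; "wrist_torque": the same for the moment, N m; "opening": finger opening in m.
Only numpy, scipy, OpenCV 4.12 (cv2) and the standard library are available. Lean on these libraries where they do the work, as an engineer would, in place of code of your own. Each camera call takes 0.05 s, during which the arm holds its last target.

## Task

Get this tray of brass bag studs ready for checking under the magnifier: pick the two studs off the leather offcut and stand one upright in each of the tray's two empty wells. Then slide the loaded tray up the sloping board, without lifting it, and leave it square against the stop strip at the top, centred on the board, with every well still holding its one stud. Mind the lamp overhead - do not hit it - and leave the other things on the bench where they are.

Things in the scene. Friction and masses are not known exactly. Their poses are not given: they have to be found in the camera images.
- slope: Plywood wedge fixed on the bench, 200 mm wide, rising 9 degrees along its +x axis, no side rails. Origin: middle of its toe, where the upper face meets the bench without a step (z = 0); x points horizontally up-slope, y to the left across it. The upper face runs 150 mm along the slope from toe to stop strip; its height is 0.158 times x.
- stop (a point): Foot of the stop strip's face, at mid-width: 148 mm ahead of the toe along the slope's x, 23.5 mm above the bench. The stop strip is a fixed wooden bar across the whole top of the slope, 18 mm high, 16 mm thick, its face square to the slope.
- lamp: Fixed magnifier lamp; origin and axes agree with the slope's within 8 mm, 0.03 rad. Round head 150 mm across, 28 mm thick, parallel to the slope, underside 155 mm above the slope's face, middle 96 mm ahead of the origin (x): it overhangs the tray's place at the stop and some 28 mm before it. An arm joins it to a post, 340 mm high, 126 mm ahead and 235 mm left (+y) of the origin; base 160 mm across.
- tray_center (a point): Centre (half-way up) of the loose hardware tray, a wooden block 100 mm (its x, towards the slope) by 146 mm (y) by 22 mm high, about 0.22 kg, flat on the bench before the toe. Six round wells in its top, 28 mm wide, 8 mm deep, in two rows: x = -23 and 23, y = -46, 0 and 46 mm from its middle. Friction holds it where it is left on the slope.
- tray_front (a point): Middle of the lower front (+x) edge of the tray, the edge that goes to the stop
- tray_back (a point): Middle of the back (-x) face of the tray, half-way up: the face to push, flat, 146 mm wide and 22 mm high
- well1 (a point): Well 1 of the tray (x -23, y -46 mm in the tray): the point where the centre of a stud standing in it lies, on the well's axis, 12 mm above its floor (4 mm above the tray's top)
- well2 (a point): Well 2 of the tray (x -23, y 0 mm in the tray): the point where the centre of a stud standing in it lies, on the well's axis, 12 mm above its floor (4 mm above the tray's top)
- well3 (a point): Well 3 of the tray (x -23, y 46 mm in the tray): the point where the centre of a stud standing in it lies, on the well's axis, 12 mm above its floor (4 mm above the tray's top)
- well4 (a point): Well 4 of the tray (x 23, y -46 mm in the tray): the point where the centre of a stud standing in it lies, on the well's axis, 12 mm above its floor (4 mm above the tray's top)
- well5 (a point): Well 5 of the tray (x 23, y 0 mm in the tray): the point where the centre of a stud standing in it lies, on the well's axis, 12 mm above its floor (4 mm above the tray's top)
- well6 (a point): Well 6 of the tray (x 23, y 46 mm in the tray): the point where the centre of a stud standing in it lies, on the well's axis, 12 mm above its floor (4 mm above the tray's top)
- stud1_center (a point): Brass bag stud, like a small mushroom, 24 mm tall, 28 g: round foot 16 mm across, thin neck, domed round head 18 mm across (its straight side from 10 to 19 mm above the foot, the place to grip). This point is its centre, half-way up; z points up through the head. Stands in one of the tray's wells.
- stud2_center (a point): Brass bag stud, like a small mushroom, 24 mm tall, 28 g: round foot 16 mm across, thin neck, domed round head 18 mm across (its straight side from 10 to 19 mm above the foot, the place to grip). This point is its centre, half-way up; z points up through the head. Stands in one of the tray's wells.
- stud3_center (a point): Brass bag stud, like a small mushroom, 24 mm tall, 28 g: round foot 16 mm across, thin neck, domed round head 18 mm across (its straight side from 10 to 19 mm above the foot, the place to grip). This point is its centre, half-way up; z points up through the head. Stands in one of the tray's wells.
- stud4_center (a point): Brass bag stud, like a small mushroom, 24 mm tall, 28 g: round foot 16 mm across, thin neck, domed round head 18 mm across (its straight side from 10 to 19 mm above the foot, the place to grip). This point is its centre, half-way up; z points up through the head. Stands in one of the tray's wells.
- stud5_center (a point): Brass bag stud, like a small mushroom, 24 mm tall, 28 g: round foot 16 mm across, thin neck, domed round head 18 mm across (its straight side from 10 to 19 mm above the foot, the place to grip). This point is its centre, half-way up; z points up through the head. Stands upright on a flat piece of leather (260 x 180 mm, 4 mm thick, fixed on the bench to the left of the tray); to be put in an empty well.
- stud6_center (a point): Brass bag stud, like a small mushroom, 24 mm tall, 28 g: round foot 16 mm across, thin neck, domed round head 18 mm across (its straight side from 10 to 19 mm above the foot, the place to grip). This point is its centre, half-way up; z points up through the head. Stands upright on a flat piece of leather (260 x 180 mm, 4 mm thick, fixed on the bench to the left of the tray); to be put in an empty well.
- buckle: bystander: flat brass strap buckle frame, 52 x 60 mm and 9 mm high, lying on the offcut near its far edge; origin at its middle, underside
- awl: bystander: scratch awl, wooden handle 28 mm thick, 170 mm long in all, lying on the bench on the robot's side of the offcut; origin at mid-length, underside
- weight_a: bystander: turned steel pattern weight with a small knob, 68 mm across, 56 mm high, on the far side of the bench; origin at the centre of its underside
- weight_b: bystander: a second such weight
- weight_c: bystander: a third such weight, to the robot's side of the slope
- mallet: bystander: mallet lying on its side to the right, 240 mm long, head 48 mm thick; origin under its head

How it is judged:
On the way, in this order (a step that is already met when the one before it is completed fails the run):
1. each of the six wells of the tray holds one upright stud (((distance between stud1_center and well1 below 0.011 m and angle between stud1_center's own z axis and vertical below 0.4 rad) or (distance between stud2_center and well1 below 0.011 m and angle between stud2_center's own z axis and vertical below 0.4 rad) or (distance between stud3_center and well1 below 0.011 m and angle between stud3_center's own z axis and vertical below 0.4 rad) or (distance between stud4_center and well1 below 0.011 m and angle between stud4_center's own z axis and vertical below 0.4 rad) or (distance between stud5_center and well1 below 0.011 m and angle between stud5_center's own z axis and vertical below 0.4 rad) or (distance between stud6_center and well1 below 0.011 m and angle between stud6_center's own z axis and vertical below 0.4 rad)) and ((distance between stud1_center and well2 below 0.011 m and angle between stud1_center's own z axis and vertical below 0.4 rad) or (distance between stud2_center and well2 below 0.011 m and angle between stud2_center's own z axis and vertical below 0.4 rad) or (distance between stud3_center and well2 below 0.011 m and angle between stud3_center's own z axis and vertical below 0.4 rad) or (distance between stud4_center and well2 below 0.011 m and angle between stud4_center's own z axis and vertical below 0.4 rad) or (distance between stud5_center and well2 below 0.011 m and angle between stud5_center's own z axis and vertical below 0.4 rad) or (distance between stud6_center and well2 below 0.011 m and angle between stud6_center's own z axis and vertical below 0.4 rad)) and ((distance between stud1_center and well3 below 0.011 m and angle between stud1_center's own z axis and vertical below 0.4 rad) or (distance between stud2_center and well3 below 0.011 m and angle between stud2_center's own z axis and vertical below 0.4 rad) or (distance between stud3_center and well3 below 0.011 m and angle between stud3_center's own z axis and vertical below 0.4 rad) or (distance between stud4_center and well3 below 0.011 m and angle between stud4_center's own z axis and vertical below 0.4 rad) or (distance between stud5_center and well3 below 0.011 m and angle between stud5_center's own z axis and vertical below 0.4 rad) or (distance between stud6_center and well3 below 0.011 m and angle between stud6_center's own z axis and vertical below 0.4 rad)) and ((distance between stud1_center and well4 below 0.011 m and angle between stud1_center's own z axis and vertical below 0.4 rad) or (distance between stud2_center and well4 below 0.011 m and angle between stud2_center's own z axis and vertical below 0.4 rad) or (distance between stud3_center and well4 below 0.011 m and angle between stud3_center's own z axis and vertical below 0.4 rad) or (distance between stud4_center and well4 below 0.011 m and angle between stud4_center's own z axis and vertical below 0.4 rad) or (distance between stud5_center and well4 below 0.011 m and angle between stud5_center's own z axis and vertical below 0.4 rad) or (distance between stud6_center and well4 below 0.011 m and angle between stud6_center's own z axis and vertical below 0.4 rad)) and ((distance between stud1_center and well5 below 0.011 m and angle between stud1_center's own z axis and vertical below 0.4 rad) or (distance between stud2_center and well5 below 0.011 m and angle between stud2_center's own z axis and vertical below 0.4 rad) or (distance between stud3_center and well5 below 0.011 m and angle between stud3_center's own z axis and vertical below 0.4 rad) or (distance between stud4_center and well5 below 0.011 m and angle between stud4_center's own z axis and vertical below 0.4 rad) or (distance between stud5_center and well5 below 0.011 m and angle between stud5_center's own z axis and vertical below 0.4 rad) or (distance between stud6_center and well5 below 0.011 m and angle between stud6_center's own z axis and vertical below 0.4 rad)) and ((distance between stud1_center and well6 below 0.011 m and angle between stud1_center's own z axis and vertical below 0.4 rad) or (distance between stud2_center and well6 below 0.011 m and angle between stud2_center's own z axis and vertical below 0.4 rad) or (distance between stud3_center and well6 below 0.011 m and angle between stud3_center's own z axis and vertical below 0.4 rad) or (distance between stud4_center and well6 below 0.011 m and angle between stud4_center's own z axis and vertical below 0.4 rad) or (distance between stud5_center and well6 below 0.011 m and angle between stud5_center's own z axis and vertical below 0.4 rad) or (distance between stud6_center and well6 below 0.011 m and angle between stud6_center's own z axis and vertical below 0.4 rad))), for 0.2 s.
2. the tray lies on the slope against the stop strip, square and centred (x of tray_front in the frame of slope between 0.143153 and 0.152153 m and y of tray_center in the frame of slope between -0.018 and 0.018 m and angle between the y axis of tray_center and the y axis of slope, either way round below 0.07 rad and angle between tray_center's own z axis and vertical between 0.11 and 0.21 rad), for 0.2 s.
At the end, for the whole second after the job is handed in: The tray lies flat on the slope with its front edge against the stop strip (within 5 mm), square to it (within 4 degrees) and centred on the slope (within 18 mm), and stays so; each of its six wells holds one upright stud (centre within 11 mm of the well's point, tilted less than 23 degrees) (all of step 1 and all of step 2); the robot touches nothing.
It fails at once if the lamp is struck (more than 6 N) (contact force between any of the arm, the fingers and lamp above 6 N).
It fails at once if the tray is lifted clear of the bench or slope instead of being slid (its centre more than 60 mm above the bench) (height (world z) of tray_center above 0.06 m).
It fails at once if the tray is tipped more than 23 degrees (angle between tray_center's own z axis and vertical above 0.4 rad).
It fails at once if a bystander (buckle, awl, weight or mallet) is moved more than 30 mm (distance of any of buckle, awl, weight_a, weight_b, weight_c, mallet from where it was at the start of the episode above 0.03 m).
It also fails if it takes over 64 s, if anything falls off the work surface, if the arm or the gripper's body presses on something with over 40 N, if the wrist force passes 120 N, or if a joint passes its speed limit or range.

## Working session

There is one attempt and no reset: what is moved stays moved. The work goes in short steps, Python scripts to look and compute and a tool call to move; the robot and the scene stay as the last step left them, time stands still between calls to the robot, and variables do not carry over. Pictures are saved under pics/ and viewed, and the job is handed in when it is done.

Besides the shell and the picture viewer there is one more tool, called as name(argument=value, ...) on one line, values as JSON. jog_arm: Moves the arm, as the interface text tells. Its arguments: {"type":"object","properties":{"commands":{"type":"array"},"grip_force":{"type":"number"}},"required":["commands"]}

```bash
mkdir -p pics
cat > h.py <<'E'
import numpy as np, cv2, pickle
from plant import robot
def shoot(name,fn=None):
    p=robot.read_camera(name)
    if fn: cv2.imwrite('pics/'+fn,p['img'])
    return p
def K(p):
    h,w=p['img'].shape[:2]; f=h/2/np.tan(np.radians(p['vfov'])/2); return f,p['cx'],p['cy'],p['k1']
def proj(p,X):
    E=np.array(p['extrinsics']);c=E[:3,:3]@np.asarray(X,float)+E[:3,3]
    f,cx,cy,k=K(p);s=c[:2]/c[2];s=s*(1+k*(s@s));return np.array([f*s[0]+cx,f*s[1]+cy])
def ray(p,u,v):
    f,cx,cy,k=K(p);d=np.array([(u-cx)/f,(v-cy)/f]);s=d.copy()
    for _ in range(50): s=d/(1+k*(s@s))
    E=np.array(p['extrinsics']);R=E[:3,:3];return -R.T@E[:3,3],R.T@np.array([s[0],s[1],1.])
def atz(p,u,v,z):
    o,d=ray(p,u,v);return o+d*(z-o[2])/d[2]
def pin(p,th,z,n=8):
    H,W=p['img'].shape[:2];out=[]
    for r in robot.pinpoint(th,p)[:n]:
        v,u=r['position'][0]*H,r['position'][1]*W
        out.append((round(r['score'],2),round(u,1),round(v,1),atz(p,u,v,z).round(4)))
    return out
E
python3 - <<'E'
from h import *
a=shoot('top','t0.png');b=shoot('side','s0.png')
for p in(a,b):
    print(K(p),np.array(p['extrinsics']).round(3).tolist())
    for th,z in [('slope',0),('stop',.0235),('tray_center',.011),('tray_back',.011),('tray_front',0),('lamp',0),('well1',.026),('well6',.026),('stud5_center',.016),('buckle',.004),('awl',0),('weight_a',0),('mallet',0)]:
        print(th,*pin(p,th,z),sep='\n   ')
print(robot.read_state())
E
```

```text
(np.float64(423.44485644799556), 280.33402065927004, 214.8155326965927, -0.05918197314162395) [[-0.028, -1.0, 0.007, -0.088], [-0.984, 0.026, -0.179, 0.54], [0.179, -0.012, -0.984, 1.26], [0.0, 0.0, 0.0, 1.0]]
slope
   (0.68, 278.9, 218.5, array([ 0.5341, -0.0982,  0.    ]))
   (0.16, 228.6, 226.4, array([0.5127, 0.063 , 0.    ]))
stop
   (0.88, 329.1, 222.4, array([ 0.5133, -0.2558,  0.0235]))
tray_center
   (0.65, 237.3, 216.9, array([0.5408, 0.0338, 0.011 ]))
   (0.19, 174.4, 287.5, array([0.3239, 0.2314, 0.011 ]))
tray_back
   (0.85, 223.3, 216.3, array([0.5439, 0.0785, 0.011 ]))
   (0.56, 175.2, 285.2, array([0.3309, 0.2288, 0.011 ]))
   (0.19, 256.3, 221.5, array([ 0.5243, -0.0263,  0.011 ]))
tray_front
   (0.79, 254.7, 220.2, array([ 0.5305, -0.0207,  0.    ]))
lamp
well1
   (0.96, 228.8, 231.8, array([0.4915, 0.0595, 0.026 ]))
   (0.89, 230.8, 204.8, array([0.5775, 0.0528, 0.026 ]))
   (0.85, 246.6, 218.8, array([0.5312, 0.0033, 0.026 ]))
   (0.74, 229.0, 213.0, array([0.5513, 0.0586, 0.026 ]))
   (0.7, 246.6, 207.0, array([0.569 , 0.0028, 0.026 ]))
   (0.57, 240.4, 234.0, ar
[... 2674 characters left out ...]
 -0.5322,  0.    ]))
{'t': 1.4, 'q': array([-1.21341261e+00,  1.30427811e-01,  1.48818884e+00,  4.10444403e-05,
        1.52301922e+00, -8.53901944e-02]), 'dq': array([-7.94049756e-05, -1.49359090e-03,  1.55077690e-03,  1.04829957e-03,
       -3.14117429e-03,  1.18939842e-03]), 'joint_torque': array([ 1.43794591e-04, -5.59748089e+01, -4.92049420e+01,  7.68291671e-02,
        2.28111784e-02, -8.45591501e-06]), 'tool_pos': array([ 0.25710834, -0.54212202,  0.21862473]), 'orientation': array([-2.65496393e+00,  1.67940513e+00,  1.51204326e-05]), 'force': array([-0.11278275,  0.6389073 ,  0.32072205]), 'wrist_torque': array([-0.05501515, -0.03732328,  0.00739431]), 'opening': 0.09282936768693532}
```

View images.

Run:
```python
import cv2
a=cv2.imread('pics/t0.png');b=cv2.imread('pics/s0.png')
cv2.imwrite('pics/t0c.png',cv2.resize(a[130:330,120:440],None,fx=2.5,fy=2.5,interpolation=cv2.INTER_CUBIC))
cv2.imwrite('pics/s0c.png',cv2.resize(b[140:420,120:400],None,fx=2.1,fy=2.1,interpolation=cv2.INTER_CUBIC))
```

```text
(no output)
```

View pics/t0c.png

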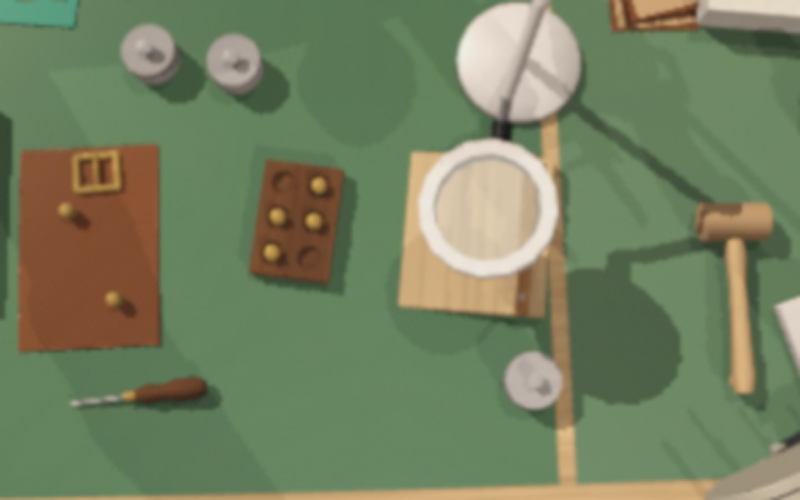

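View pics/s0c.png

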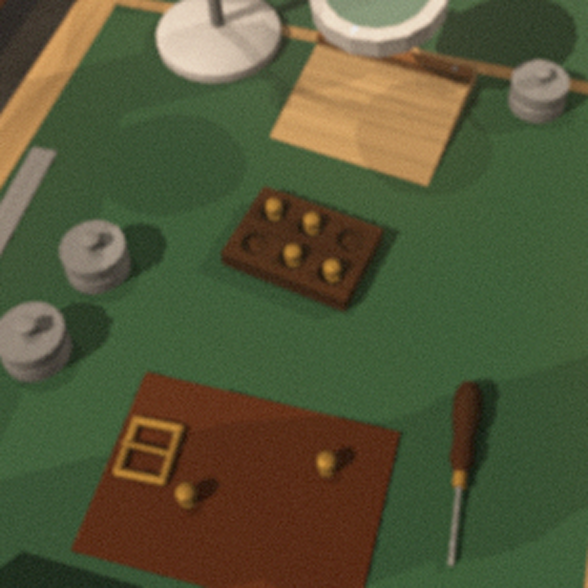

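View pics/s0.png

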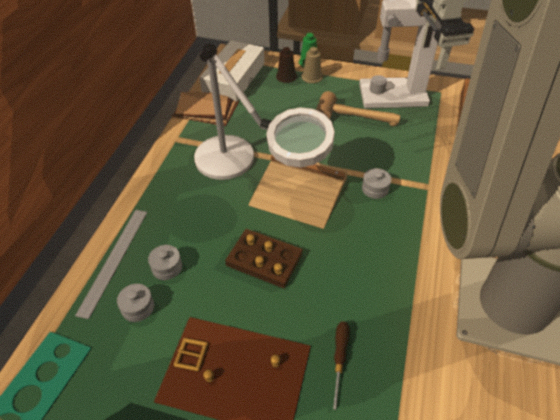

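Run:
```python
from h import *
a=shoot('top');b=shoot('side')
pickle.dump((a,b),open('p0.pkl','wb'))
for p,n in((a,'t'),(b,'s')):
    im=p['img'];hsv=cv2.cvtColor(im,cv2.COLOR_BGR2HSV)
    # print hsv at stud & leather & tray
    for u,v in ([(165,250),(160,260),(230,214),(276,220)] if n=='t' else [(275,360),(250,370),(250,262),(300,190)]): print(n,u,v,hsv[v,u])
    m=cv2.inRange(hsv,(14,130,110),(30,255,255))
    k,l,st,c=cv2.connectedComponentsWithStats(m)
    for i in range(1,k):
        if 8<st[i,4]<400 : print(st[i],c[i].round(1),atz(p,*c[i],.02).round(3))
```

```text
t 165 250 [ 19 150 161]
t 160 260 [ 11 159 127]
t 230 214 [ 19 147 179]
t 276 220 [ 56  73 133]
[364 123   2  10  11] [364.1 127.7] [ 0.827 -0.388  0.02 ]
[148 189  21  19 262] [158.5 197.8] [0.608 0.285 0.02 ]
[244 201   7   6  35] [246.9 203.5] [0.582 0.002 0.02 ]
[128 204   1  16  16] [128.  211.5] [0.566 0.381 0.02 ]
[143 211   7   7  36] [145.8 213.5] [0.558 0.324 0.02 ]
[227 213   7   7  39] [230.3 215.9] [0.543 0.055 0.02 ]
[242 215   7   7  38] [244.8 217.8] [0.536 0.009 0.02 ]
[225 227   7   8  40] [227.9 230.4] [0.497 0.063 0.02 ]
[327 238   5  10  36] [329.3 242.7] [ 0.45  -0.254  0.02 ]
[162 246   7   7  36] [164.5 248.9] [0.444 0.262 0.02 ]
[326 250   5   6  20] [328.3 252.4] [ 0.419 -0.249  0.02 ]
[541 251  19  21 212] [552.8 258.7] [ 0.376 -0.971  0.02 ]
[553 278   7  13  49] [556.7 283.4] [ 0.298 -0.973  0.02 ]
[171 287   4   4  13] [172.5 288.4] [0.321 0.235 0.02 ]
[540 404   3   9  10] [540.8 408.1] [-0.075 -0.877  0.02 ]
s 275 360 [ 18 186 169]
s 250 370 [ 10 188  88]
s 250 262 [ 12 161  73]
s 300 190 [ 15 138 183]
[356   0   4   7  18] [358.1   2.3] [ 0.539 -1.153
[... 650 characters left out ...]
 0.02 ]
[220  96   8  19  87] [223.4 103.4] [ 0.816 -0.465  0.02 ]
[229 101   7  13  25] [231.7 106.1] [ 0.788 -0.459  0.02 ]
[553 141   7  17  50] [556.8 149.8] [-0.107 -0.504  0.02 ]
[314 164   8   5  18] [317.1 165.4] [ 0.487 -0.284  0.02 ]
[327 167  36  10  92] [348.1 171.5] [ 0.404 -0.283  0.02 ]
[246 234   8  11  55] [249.3 238.2] [ 0.584 -0.008  0.02 ]
[264 241   8  10  54] [267.4 244.9] [ 0.537 -0.001  0.02 ]
[255 256   8  11  57] [258.2 260.2] [0.545 0.045 0.02 ]
[274 263   8  11  57] [277.1 267.5] [0.498 0.053 0.02 ]
[270 355   9  12  72] [273.9 360. ] [0.445 0.259 0.02 ]
[336 363   5   9  39] [337.9 367.2] [0.323 0.24  0.02 ]
[203 370   8  12  67] [206.7 374.9] [0.559 0.322 0.02 ]
```

```bash
cat > h2.py <<'E'
from h import *
from scipy.optimize import least_squares
def tri(a,ua,b,ub):
    A=[];B=[]
    for p,u in((a,ua),(b,ub)):
        o,d=ray(p,*u);d/=np.linalg.norm(d);P=np.eye(3)-np.outer(d,d);A.append(P);B.append(P@o)
    return np.linalg.lstsq(np.vstack(A),np.hstack(B),rcond=None)[0]
def well(i): return np.array([-.023 if i<4 else .023,(-.046,0,.046)[(i-1)%3]])
E
python3 - <<'E'
from h2 import *
a,b=pickle.load(open('p0.pkl','rb'))
prs={'A':((164.5,248.9),(273.9,360)),'B':((145.8,213.5),(206.7,374.9)),
'w5?':((246.9,203.5),(249.3,238.2)),'c':((230.3,215.9),(258.2,260.2)),'d':((244.8,217.8),(267.4,244.9)),'e':((227.9,230.4),(277.1,267.5))}
T={k:tri(a,x,b,y) for k,(x,y) in prs.items()}
for k,v in T.items(): print(k,v.round(4))
# stud heads -> wells: tray y=+x world. e=(−23,-46)=1, c=2, d=5, w5?=6
src=np.array([well(i) for i in(6,2,5,1)]);dst=np.array([T[k][:2] for k in('w5?','c','d','e')])
def f(x):
    c,s=np.cos(x[2]),np.sin(x[2]);R=np.array([[c,-s],[s,c]]);return (src@R.T+x[:2]-dst).ravel()
r=least_squares(f,[.54,.03,-1.5]);print(r.x,r.fun.round(4))
c,s=np.cos(r.x[2]),np.sin(r.x[2]);R=np.array([[c,-s],[s,c]])
for i in range(1,7):print(i,R@well(i)+r.x[:2])
print('corners',[(R@np.array(q)+r.x[:2]).round(4) for q in((-.05,.073),(.05,.073),(.05,-.073),(-.05,-.073))])
for u,v in((268,161),(343,172),(328,283),(250,273)): print(atz(a,u/2.5+120,v/2.5+130,.022))
print('slope toe');
for u,v in((412,153),(398,305)):print(atz(a,u/2.5+120,v/2.5+130,0))
for u,v in((272,136),(428,184)):print(atz(b,u/2.1+120,v/2.1+140,0))
E
```

```text
A [0.4437 0.2609 0.0238]
B [0.5577 0.323  0.0234]
w5? [0.5792 0.0013 0.0332]
c [0.5411 0.0538 0.033 ]
d [0.5337 0.0085 0.0333]
e [0.4953 0.0615 0.0336]
[ 0.53730852  0.03127195 -1.72967855] [-0.0001 -0.     -0.0001  0.0002 -0.      0.0001  0.0003 -0.0002]
1 [0.49552684 0.06126013]
2 [0.54094746 0.05398226]
3 [0.58636807 0.04670439]
4 [0.48824897 0.01583951]
5 [0.53366958 0.00856164]
6 [0.5790902  0.00128377]
corners [array([0.6173, 0.0691]), array([ 0.6015, -0.0296]), array([ 0.4573, -0.0065]), array([0.4731, 0.0922])]
[0.61244163 0.06437661 0.022     ]
[ 0.59555196 -0.03090626  0.022     ]
[ 0.45436428 -0.00963645  0.022     ]
[0.46947059 0.08766933 0.022     ]
slope toe
[ 0.62331183 -0.11986729  0.        ]
[ 0.42659031 -0.09632922  0.        ]
[ 0.62205038 -0.12226304  0.        ]
[ 0.42615821 -0.10051184  0.        ]
```

Run:
```python
from h2 import *
a,b=pickle.load(open('p0.pkl','rb'))
for p in (a,b):
    for z in(.219,.303,.4): print(proj(p,(.257,-.542,z)))
cv2.imwrite('pics/t0g.png',cv2.resize(a['img'][180:420,300:560],None,fx=2.3,fy=2.3,interpolation=cv2.INTER_CUBIC))
```

```text
[451.12909026 303.82113808]
[464.95200003 304.7203824 ]
[483.87780334 305.93305761]
[432.19840159  56.99447467]
[439.92235034  26.26979492]
[450.03713004 -13.70960971]
```

View pics/t0g.png

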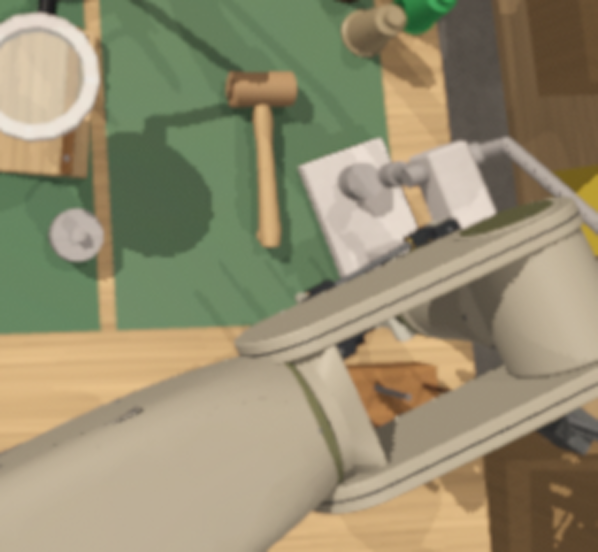

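Run:
```python
from h2 import *
a,b=pickle.load(open('p0.pkl','rb'))
cv2.imwrite('pics/s0g.png',cv2.resize(b['img'][0:240,330:560],None,fx=2.4,fy=2.4,interpolation=cv2.INTER_CUBIC))
```

```text
(no output)
```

View pics/s0g.png

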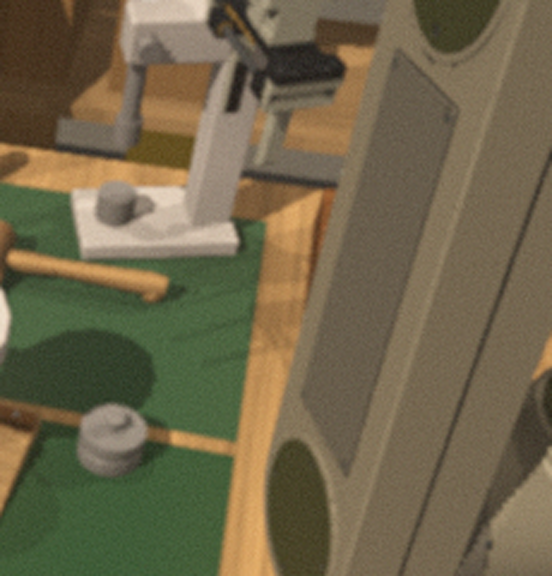

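jog_arm(commands=[-1,0,0,0,-7,-1,0,0,0,-7,-1,0,0,0,-7,-1,0,0,0,-7,-1,0,0,0,-7,-1,0,0,0,-7,-1,0,0,0,-7,-1,0,0,0,-7,-1,0,0,0,-7,-1,0,0,0,-7,-1,0,0,0,-7,-1,0,0,0,-7,-1,0,0,0,-7,-1,0,0,0,-7,-1,0,0,0,-2.7,-1,0.0268,-0.0256,0,0,-1,0.0268,-0.0256,0,0,-1,0.0268,-0.0256,0,0,-1,0.0268,-0.0256,0,0,-1,0.0268,-0.0256,0,0], grip_force=15)

```text
t: 3.17
tool_pos: [0.29, -0.3582, 0.2184]
orientation: [-2.987, -0.972, -0.0]
force: [0.4, 0.1, 0.6]
opening: 0.0929
```

jog_arm(commands=[-1,0.0268,-0.0256,0,0,-1,0.0268,-0.0256,0,0,-1,0.0268,-0.0256,0,0,-1,0.0292,-0.0239,0,0,-1,0.0292,-0.0239,0,0,-1,0.0292,-0.0239,0,0,-1,0.0292,-0.0239,0,0,-1,0.0292,-0.0239,0,0,-1,0.0292,-0.0239,0,0,-1,0.0292,-0.0239,0,0,-1,0.0292,-0.0239,0,0,-1,0.0292,-0.0239,0,0,-1,0.0292,-0.0239,0,0,-1,0.0292,-0.0239,0,0,-1,0.0292,-0.0239,0,0,-1,0.0292,-0.0239,0,0,-1,0.0292,-0.0239,0,0,-1,0,0,0,0,-1,0,0,0,0])

```text
t: 4.75
tool_pos: [0.4428, 0.2623, 0.2178]
orientation: [2.986, 0.977, -0.003]
force: [0.1, -0.8, -0.1]
opening: 0.093
```

Run:
```python
from h2 import *
a=shoot('side','s1.png');cv2.imwrite('pics/s1c.png',a['img'])
cv2.imwrite('pics/t1.png',robot.read_camera('top')['img'])
s=robot.read_state();print(s['tool_pos'],s['q'])
```

```text
[0.44303835 0.26039276 0.21848405] [ 4.31851483e-01 -1.03199041e-01  1.72420250e+00 -3.93439240e-04
  1.52121384e+00 -1.98158731e-01]
```

View pics/s1.png

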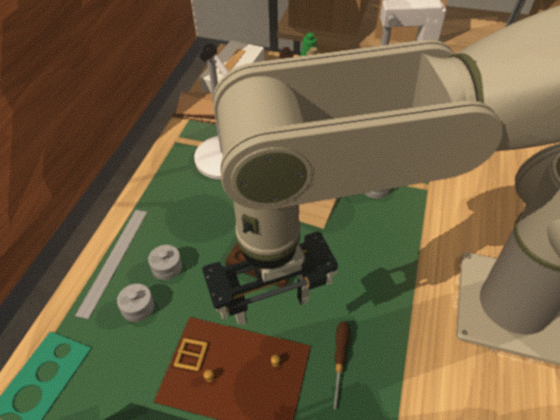

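View pics/t1.png

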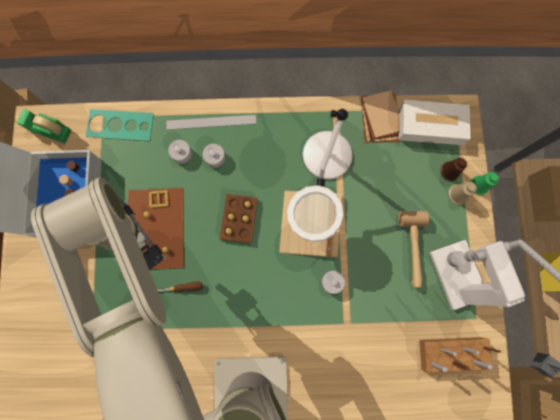

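Run:
```python
from h2 import *
a,b=pickle.load(open('p0.pkl','rb'))
im=cv2.imread('pics/s1.png')
im=cv2.resize(im[160:330,180:360],None,fx=4.4,fy=4.4,interpolation=cv2.INTER_CUBIC)
t=np.array([.4430,.2604]);c,s=np.cos(np.radians(36)),np.sin(np.radians(36))
X=np.array([c,s]);Y=np.array([s,-c])
def P(x,y,z):
    q=proj(b,[*(t+X*x+Y*y),.2185+z]);return tuple(int(k) for k in (q-[180,160])*4.4)
for h,col in((.084,(0,0,255)),(.12,(0,255,255)),(.15,(255,255,0))):
    for hx,hy in ((.094,.0375),):
        pts=np.array([P(i*hx,j*hy,h) for i,j in((1,1),(1,-1),(-1,-1),(-1,1))]);cv2.polylines(im,[pts],True,col,1)
for h in(.13,.16):
    pts=np.array([P(.0375*np.cos(q),.0375*np.sin(q),h) for q in np.linspace(0,6.28,40)]);cv2.polylines(im,[pts],True,(255,0,255),1)
for x in(.0465,.064,-.0465,-.064):
    cv2.circle(im,P(x,0,0),3,(0,255,0),-1)
cv2.imwrite('pics/s1z.png',im)
```

```text
(no output)
```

View pics/s1z.png

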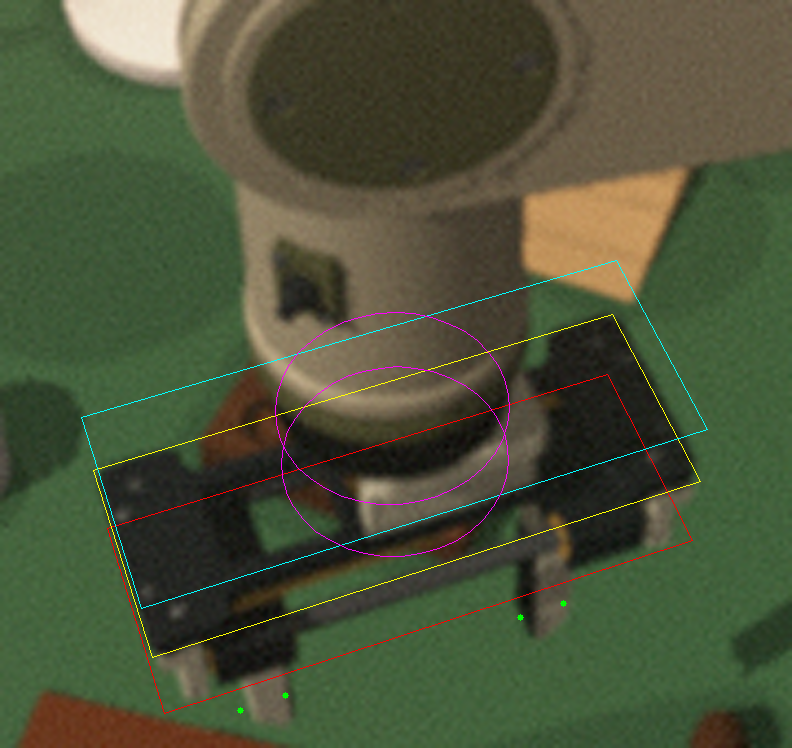

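jog_arm(commands=[-0.3,0.001,0,0.036,0,-0.3,0,0,0.036,0,-0.3,0,0,0.036,0,-0.3,0,0,0.036,0,-0.3,0,0,0.025,0,-0.3,0,0,0.018,0,-0.3,0,0,0.01,0,-0.3,0,0,0.0075,0,-0.3,0,0,0,0,-0.3,0,0,0,0,1,0,0,0,0,1,0,0,0,0,1,0,0,0,0,1,0,0,0,0,1,0,0,0,0,1,0,0,0,0,1,0,0,0,0], grip_force=12)

```text
t: 6.27
tool_pos: [0.444, 0.2614, 0.0142]
orientation: [2.987, 0.973, -0.0]
force: [0.0, 0.0, -0.2]
opening: 0.0185
```

jog_arm(commands=[1,0,0,-0.02,0,1,0,0,-0.035,0,1,0,0,-0.035,0,1,-0.0136,0.0281,0,0,1,-0.0136,0.0281,0,0,1,-0.0136,0.0281,0,0,1,-0.0136,0.0281,0,0,1,-0.0136,0.0281,0,0,1,-0.0136,0.0281,0,0,1,-0.0136,0.0281,0,0,1,-0.0136,0.0281,0,0,1,0,0,0.02,0,1,0,0,0.02,0,1,0,0,0,0,1,0,0,0,0])

```text
t: 7.52
tool_pos: [0.4871, 0.0157, 0.0631]
orientation: [-2.986, -0.972, 0.005]
force: [-0.8, 0.3, 0.4]
opening: 0.0174
```

Run:
```python
from h2 import *
a=shoot('side');b=shoot('top')
s=robot.read_state();print(s['tool_pos'],s['opening'])
c=np.hstack([cv2.resize(a['img'][200:300,200:320],(480,400),interpolation=cv2.INTER_CUBIC),cv2.resize(b['img'][180:250,200:270],(400,400),interpolation=cv2.INTER_CUBIC)])
cv2.imwrite('pics/c2.png',cv2.resize(c,(792,360)))
```

```text
[0.48887673 0.01590611 0.06503823] 0.017560022795049847
```

View pics/c2.png

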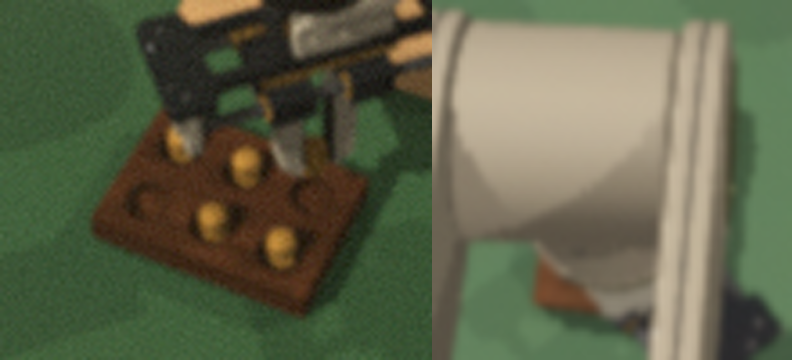

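jog_arm(commands=[1,0,0,0.018,0,1,0,0,0.012,0,1,0,0,0.006,0,1,0,0,0.0035,0,1,0,0,0,0,1,0,0,0,0,0.25,0,0,0,0,0.25,0,0,0,0,0.25,0,0,0,0,0.25,0,0,0,0])

```text
t: 8.45
tool_pos: [0.4887, 0.0156, 0.025]
orientation: [2.987, 0.972, 0.001]
force: [0.4, -0.9, -0.1]
opening: 0.0341
```

jog_arm(commands=[0.25,0,0,-0.02,0,0.25,0,0,-0.03,0,0.25,0,0,-0.03,0,-0.3,0.0263,-0.0231,0,0,-0.3,0.0263,-0.0231,0,0,-0.3,0.0263,-0.0231,0,0,-0.3,0.0263,-0.0231,0,0,-0.3,0.0263,-0.0231,0,0,-0.3,0.0263,-0.0231,0,0,-0.3,0.0263,-0.0231,0,0,-0.3,0.0263,-0.0231,0,0,-0.3,0.0263,-0.0231,0,0,-0.3,0,0,0,0,-0.3,0,0,0,0])

```text
t: 9.62
tool_pos: [0.557, 0.3247, 0.104]
orientation: [2.986, 0.977, -0.001]
force: [-0.3, -0.1, -0.6]
opening: 0.0601
```

Run:
```python
from h2 import *
a=shoot('side');b=shoot('top')
s=robot.read_state();print(s['tool_pos'],s['opening'])
c=np.hstack([cv2.resize(a['img'][200:420,150:320],(480,600),interpolation=cv2.INTER_CUBIC),cv2.resize(b['img'][180:250,200:270],(300,600),interpolation=cv2.INTER_CUBIC)])
cv2.imwrite('pics/c3.png',c)
```

```text
[0.55711994 0.32251367 0.10428618] 0.060473028061428714
```

View pics/c3.png

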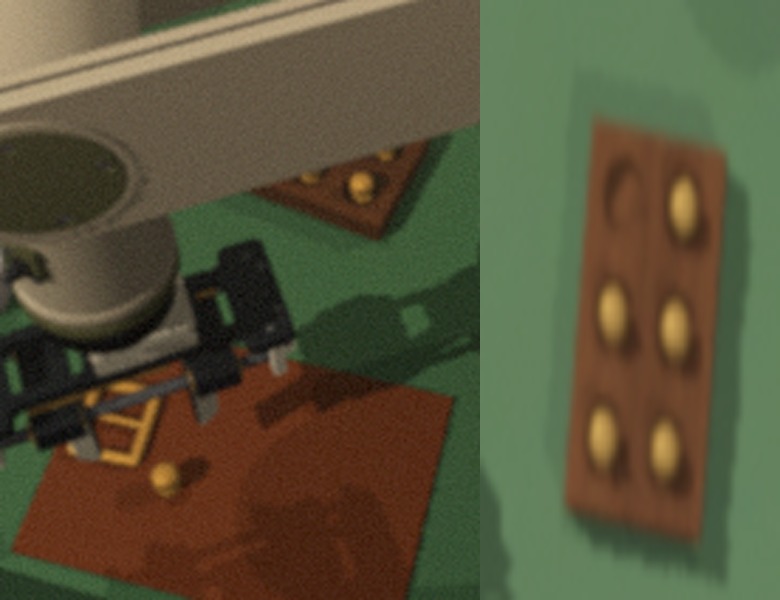

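jog_arm(commands=[-0.3,0.001,0,0.032,0,-0.3,0,0,0.028,0,-0.3,0,0,0.018,0,-0.3,0,0,0.0085,0,-0.3,0,0,0.0035,0,-0.3,0,0,0,0,-0.3,0,0,0,0,1,0,0,0,0,1,0,0,0,0,1,0,0,0,0,1,0,0,0,0,1,0,0,0,0,1,0,0,0,0])

```text
t: 10.8
tool_pos: [0.5582, 0.3237, 0.0148]
orientation: [-2.987, -0.973, -0.0]
force: [-0.7, 0.0, -0.0]
opening: 0.025
```

jog_arm(commands=[1,0,0,0,0,1,0,0,0,0])

```text
t: 10.97
tool_pos: [0.5582, 0.3236, 0.0147]
orientation: [2.987, 0.973, -0.0]
force: [-0.2, -0.3, 1.2]
opening: 0.0172
```

jog_arm(commands=[1,0,0,-0.02,0,1,0,0,-0.035,0,1,0,0,-0.035,0,1,-0.0155,0.0267,0,0,1,-0.0155,0.0267,0,0,1,-0.0155,0.0267,0,0,1,-0.0155,0.0267,0,0,1,-0.0155,0.0267,0,0,1,-0.0155,0.0267,0,0,1,-0.0155,0.0267,0,0,1,-0.0155,0.0267,0,0,1,-0.0155,0.0267,0,0,1,0,0,0.02,0,1,0,0,0.02,0,1,0,0,0,0,1,0,0,0,0])

```text
t: 12.3
tool_pos: [0.5855, 0.0472, 0.0633]
orientation: [-2.986, -0.972, 0.005]
force: [0.1, 0.0, -0.9]
opening: 0.0175
```

Run:
```python
from h2 import *
a=shoot('side')
s=robot.read_state();print(s['tool_pos'],s['opening'])
cv2.imwrite('pics/c4.png',cv2.resize(a['img'][200:300,200:320],(600,500),interpolation=cv2.INTER_CUBIC))
```

```text
[0.58665047 0.04744862 0.06477744] 0.017528881504638678
```

View pics/c4.png

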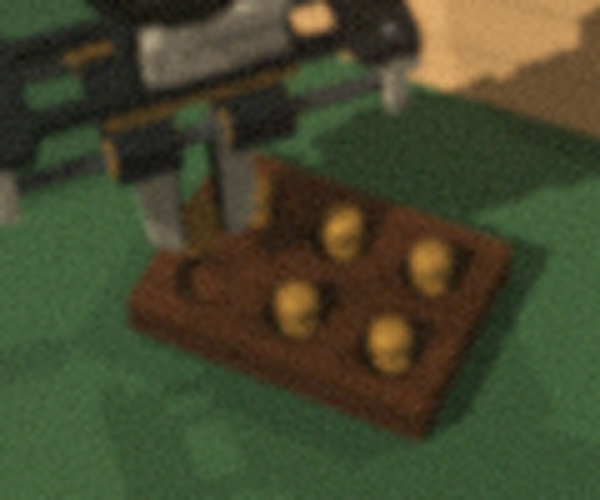

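jog_arm(commands=[1,0,0,0.018,0,1,0,0,0.012,0,1,0,0,0.006,0,1,0,0,0.0033,0,1,0,0,0,0,1,0,0,0,0,0.25,0,0,0,0,0.25,0,0,0,0,0.25,0,0,0,0,0.25,0,0,0,0,0.25,0,0,-0.02,0,0.25,0,0,-0.03,0,0.25,0,0,-0.03,0,0.25,0,0,0,0])

```text
t: 13.52
tool_pos: [0.5911, 0.0472, 0.1127]
orientation: [2.984, 0.972, 0.015]
force: [0.7, -0.7, 1.7]
opening: 0.0349
```

jog_arm(commands=[0.25,0.0076,-0.0306,0,0,-1,0.0076,-0.0306,0,0,-1,0.0076,-0.0306,0,0,-1,0,0,0,7.1,-1,0,0,0,7.1,-1,0,0,0,7.1,-1,0,0,0,7.1,-1,0,0,0,7.1,-1,0,0,0,7.1,-1,0,0,0,0])

```text
t: 14.35
tool_pos: [0.5514, 0.1349, 0.1054]
orientation: [-3.136, 0.189, -0.001]
force: [0.2, 0.7, 0.3]
opening: 0.0897
```

Run:
```python
from h2 import *
a=shoot('top','t5.png');b=shoot('side','s5.png')
pickle.dump((a,b),open('p5.pkl','wb'))
s=robot.read_state();print(s['tool_pos'],s['orientation'],s['opening'])
c=np.hstack([cv2.resize(b['img'][140:340,180:360],None,fx=2.4,fy=2.4),cv2.resize(a['img'][160:280,190:350],None,fx=2.2,fy=4,interpolation=cv2.INTER_CUBIC)])
cv2.imwrite('pics/c5.png',c); print(c.shape)
```

```text
[0.55136413 0.13485737 0.10539678] [-3.13685326e+00  1.72033302e-01 -3.28661498e-04] 0.09236314446081183
(480, 784, 3)
```

View pics/c5.png

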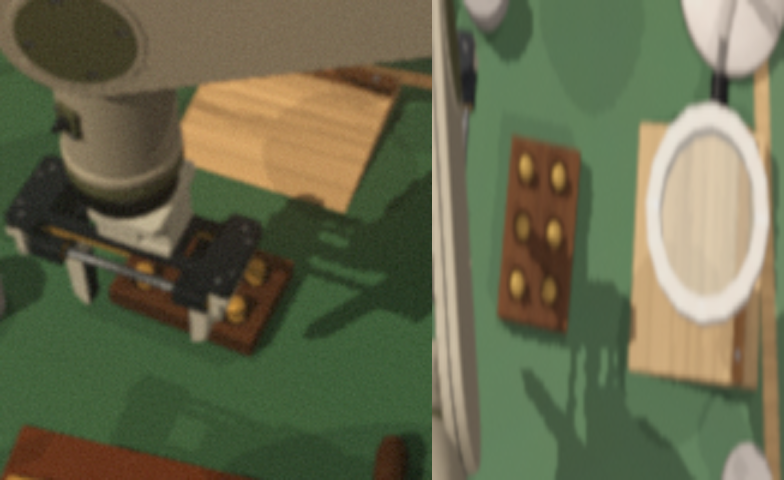

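Run:
```python
from h2 import *
a,b=pickle.load(open('p0.pkl','rb'));a5,_=pickle.load(open('p5.pkl','rb'))
im=a['img'];hsv=cv2.cvtColor(im,cv2.COLOR_BGR2HSV)
# toe edge top image: along row, R-channel crossing
pts=[]
g=cv2.GaussianBlur(im,(0,0),.8)[:,:,2].astype(float)
for v in range(197,249,2):
    r=g[v,270:292];d=np.diff(r);i=d.argmax();
    lo,hi=r[max(i-4,0):i-1].mean() if i>3 else r[0],r[i+3:i+6].mean();t=(lo+hi)/2
    j=np.where((r[:-1]<t)&(r[1:]>=t))[0]
    j=j[np.abs(j-i).argmin()];u=270+j+(t-r[j])/(r[j+1]-r[j]);pts.append(atz(a,u,v,0)[:2])
pts=np.array(pts);vx,vy,x0,y0=cv2.fitLine(pts.astype(np.float32),cv2.DIST_HUBER,0,.01,.01).ravel();
print('toe top',vx,vy,x0,y0,np.arctan2(vy,vx)); 
# side image toe: column-wise crossing
g=cv2.GaussianBlur(b['img'],(0,0),.8)[:,:,2].astype(float);pts2=[]
for u in range(256,320,3):
    vg=proj(b,[.6-.0*u,0,0])
    # expected line from previous fit
    best=None
    for s in np.linspace(-.12,.12,400):
        q=proj(b,[x0+vx*s,y0+vy*s,0])
        if best is None or abs(q[0]-u)<best[0]:best=(abs(q[0]-u),q[1])
    if best[0]>2: continue
    v0=int(best[1]);r=g[v0-8:v0+9,u];d=-np.diff(r);i=d.argmax()
    hi,lo=r[max(i-4,0):max(i-1,1)].mean(),r[i+3:i+6].mean();t=(lo+hi)/2
    j=np.where((r[:-1]>=t)&(r[1:]<t))[0]
    if len(j)==0:continue
    j=j[np.abs(j-i).argmin()];pts2.append(atz(b,u,v0-8+j+(r[j]-t)/(r[j]-r[j+1]),0)[:2])
pts2=np.array(pts2);vx,vy,x0,y0=cv2.fitLine(pts2.astype(np.float32),cv2.DIST_HUBER,0,.01,.01).ravel();
print('toe side',vx,vy,x0,y0,np.arctan2(vy,vx));print(pts2.round(4)[::3])
# lamp
for p,n,roi in((a,'t',(285,180,350,245)),(a5,'t5',(285,180,350,245)),(b,'s',(262,100,345,165))):
    x1,y1,x2,y2=roi;h=cv2.cvtColor(p['img'],cv2.COLOR_BGR2HSV)[y1:y2,x1:x2]
    m=((h[:,:,1]<60)&(h[:,:,2]>150)).astype(np.uint8)
    c,_=cv2.findContours(m,cv2.RETR_EXTERNAL,cv2.CHAIN_APPROX_NONE);c=max(c,key=cv2.contourArea)
    e=cv2.fitEllipse(cv2.convexHull(c));print(n,e[0][0]+x1,e[0][1]+y1,e[1],e[2])
```

```text
toe top 0.9935708 -0.113212265 0.53314817 -0.106603935 -0.11345552
toe side 0.9938395 -0.11082905 0.54331 -0.110917084 -0.1110572
[[ 0.6035 -0.1176]
 [ 0.5791 -0.1151]
 [ 0.5549 -0.1121]
 [ 0.531  -0.1095]
 [ 0.5072 -0.1065]
 [ 0.4839 -0.1044]
 [ 0.4607 -0.1017]
 [ 0.4376 -0.0988]]
t 314.8971939086914 212.87222290039062 (55.67161178588867, 56.13981628417969) 91.67932891845703
t5 314.8676700592041 212.78437423706055 (55.85469436645508, 56.04349136352539) 96.70661163330078
s 299.1629981994629 135.0960807800293 (55.78464126586914, 68.08026123046875) 73.47348022460938
```

```bash
cat >> h2.py <<'E'
SO=np.array([.5245,-.1073]);SX=np.array([np.cos(-1.683),np.sin(-1.683)]);SY=np.array([-SX[1],SX[0]])
def toS(w): d=np.asarray(w)[:2]-SO;return np.array([d@SX,d@SY])
def toW(s): return SO+s[0]*SX+s[1]*SY
E
python3 - <<'E'
from h2 import *
a,b=pickle.load(open('p0.pkl','rb'))
L=tri(a,(314.9,212.8),b,(299.2,135.1));print(L,toS(L))
for z in(.17,.187,.2):print(z,toS(atz(a,314.9,212.8,z)),toS(atz(b,299.2,135.1,z)))
print(toS([.5373,.0313]),toS(robot.read_state()['tool_pos']))
for u,v in((546,318),):print(toS(atz(a,u/2.5+119.7,v/2.5+129.7,.024)))
for th in('stop','slope'):pass
print(toS([.5133,-.2558]),toS([.5126,-.2627]))
E
```

```text
[ 0.51478208 -0.1961452   0.19240755] [0.08937462 0.00029104]
0.17 [0.09115815 0.00394242] [0.11333562 0.00985676]
0.187 [0.08990053 0.00064958] [0.09515146 0.00314034]
0.2 [ 0.08893882 -0.00186848] [ 0.08124593 -0.00199575]
[-0.13916165 -0.00279931] [-0.24364256 -0.00041876]
[ 0.18360123 -0.10050857]
[0.14882024 0.00549773] [0.15575523 0.00557472]
```

jog_arm(commands=[-1,0,0,0.03,0,-1,0,0,0.03,0,-1,0,0,0.025,0,-1,0,0,0.0135,0,-1,0,0.015,0,0,-1,0,0.012,0,0,-1,0,0.006,0,0,-1,0,0.006,0,0,-1,0,0.006,0,0,-1,0,0.006,0,0,-1,0,0.006,0,0,-1,0,0.006,0,0,-1,0,0.007,0,0,-1,0,0.008,0,0,-1,0,0.008,0,0,-1,0,0.008,0,0])

```text
t: 15.78
tool_pos: [0.5416, 0.0417, 0.0079]
orientation: [-3.135, 0.178, -0.004]
force: [1.2, 5.6, 3.0]
opening: 0.093
```

Run:
```python
from h2 import *
a=shoot('top','t6.png');b=shoot('side','s6.png')
s=robot.read_state();print(s['tool_pos'],toS(s['tool_pos']),s['orientation'],s['force'])
c=np.hstack([cv2.resize(b['img'][140:340,180:360],None,fx=2.4,fy=2.4),cv2.resize(a['img'][160:280,190:350],None,fx=2.2,fy=4,interpolation=cv2.INTER_CUBIC)])
cv2.imwrite('pics/c6.png',c)
```

```text
[0.54114367 0.04049131 0.00744431] [-1.48725532e-01 -8.94803771e-06] [ 3.13605871e+00 -1.79570694e-01  2.04324299e-03] [-0.63335357 -0.50327359 -0.54718803]
```

View pics/c6.png

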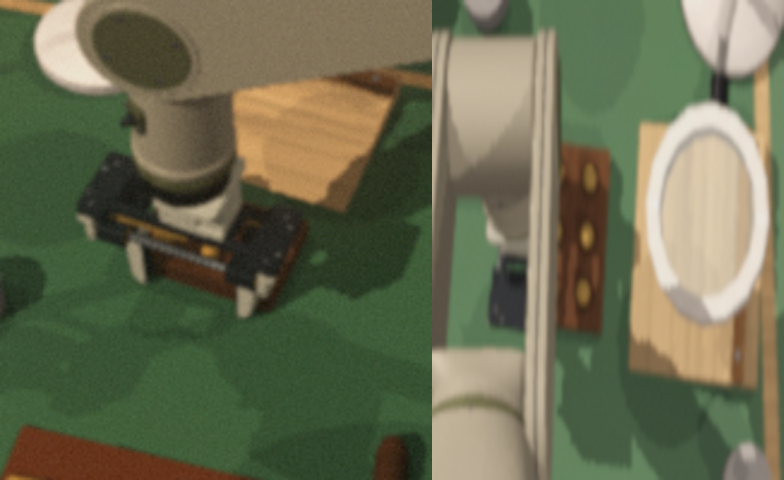

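jog_arm(commands=[-1,0,0.004,0,0,-1,0,0.006,0,0,-1,0,0.008,0,0,-1,0,0.008,0,0,-1,0,0.008,0,0,-1,0,0.008,0,0,-1,0,0.008,0,0,-1,0,0.008,0,0,-1,0,0.008,0,0,-1,0,0.008,0,0,-1,0,0.008,0,0,-1,0,0.008,0,0,-1,0,0.008,0,0,-1,0,0.007,0,0,-1,0,0.005,0,0,-1,0,0.003,0,0,-1,0,0,0,0])

```text
t: 17.3
tool_pos: [0.5278, -0.071, 0.0069]
orientation: [-3.136, 0.179, -0.0]
force: [1.0, 1.2, 2.0]
opening: 0.093
```

Run:
```python
from h2 import *
a=shoot('top','t7.png');b=shoot('side','s7.png')
s=robot.read_state();print(s['tool_pos'],toS(s['tool_pos']),s['orientation'],s['force'])
c=np.hstack([cv2.resize(b['img'][140:340,180:360],None,fx=2.4,fy=2.4),cv2.resize(a['img'][160:280,190:350],None,fx=2.2,fy=4,interpolation=cv2.INTER_CUBIC)])
cv2.imwrite('pics/c7.png',c)
```

```text
[ 0.52770158 -0.07095775  0.00675617] [-0.0364722  -0.00088774] [ 3.13603124e+00 -1.78768863e-01 -1.54956331e-04] [0.29971521 1.33251446 0.37604174]
```

View pics/c7.png

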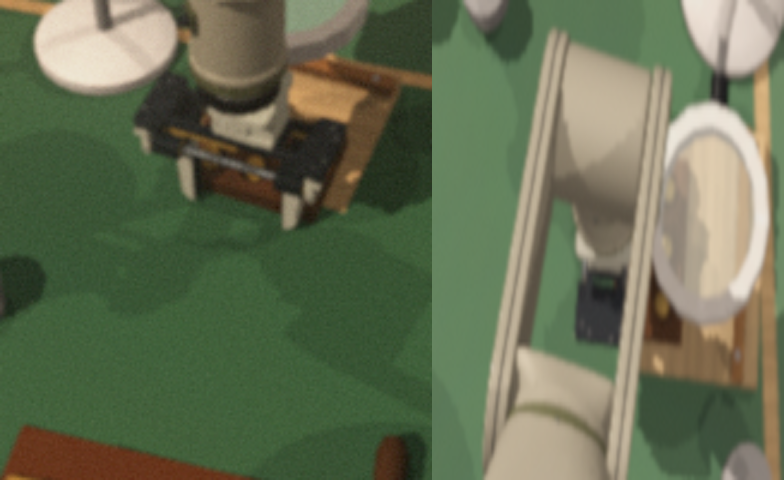

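Run:
```python
from h2 import *
a,b=pickle.load(open('p0.pkl','rb'))
for l in(.07,.09):
  for h in(.2,.25,.28,.32,.36):print(l,h,proj(b,[.443-.419*l,.2604+.908*l,.2185+h]).round())
print(proj(b,[.443,.2604,.2185+.15]))
# cylinder radius check: px silhouette of cylinder at h=.18 : cols
for r in(.038,.042,.046):
    q=np.array([proj(b,[.443+r*np.cos(k),.2604+r*np.sin(k),.2185+.2]) for k in np.linspace(0,6.28,100)]);print(r,np.ptp(q[:,0]),q[:,0].min(),q[:,0].max())
```

```text
0.07 0.2 [276. 278.]
0.07 0.25 [275. 255.]
0.07 0.28 [275. 240.]
0.07 0.32 [274. 218.]
0.07 0.36 [273. 193.]
0.09 0.2 [278. 292.]
0.09 0.25 [278. 269.]
0.09 0.28 [277. 254.]
0.09 0.32 [277. 232.]
0.09 0.36 [276. 208.]
[269.39450441 256.22558752]
0.038 56.3482632072421 240.14815704639489 296.496420253637
0.042 62.28591380773446 237.1781283314735 299.46404213920795
0.046 68.2281673933964 234.20723304780057 302.435400441197
```

jog_arm(commands=[-1,0,-0.01,0,0,-1,0,-0.025,0,0,-1,0,-0.035,0,0,-1,0,-0.035,0,0,-1,0,-0.015,0,0,-1,0,0,0,7,-1,0,0,0,7,-1,0,0,0,7,-1,0,0,0,7,-1,0,0,0,7,-1,0,0,0,7,-1,0,0,0,7,-1,0,0,0,7,-1,0,0,0,7,-1,0,0,0,7,-1,0,0,0,7,-1,0,0,0,7,-1,0,0,0,6,-1,0,0,0,0])

```text
t: 18.98
tool_pos: [0.5409, 0.0489, 0.0065]
orientation: [2.085, -2.348, -0.0]
force: [-0.4, -0.1, 0.4]
opening: 0.0932
```

Run:
```python
from h2 import *
a=shoot('top','t8.png');b=shoot('side','s8.png');pickle.dump((a,b),open('p8.pkl','wb'))
s=robot.read_state();print(s['tool_pos'],toS(s['tool_pos']),s['orientation'],s['force'])
c=np.hstack([cv2.resize(b['img'][140:340,180:360],None,fx=2.4,fy=2.4),cv2.resize(a['img'][160:280,190:350],None,fx=2.2,fy=4,interpolation=cv2.INTER_CUBIC)])
cv2.imwrite('pics/c8.png',c)
```

```text
[0.5410423  0.04882397 0.00654109] [-0.15699445 -0.00104267] [ 2.09581477e+00 -2.33946049e+00 -2.95542329e-04] [-0.29522168 -0.17749215 -0.21151514]
```

View pics/c8.png

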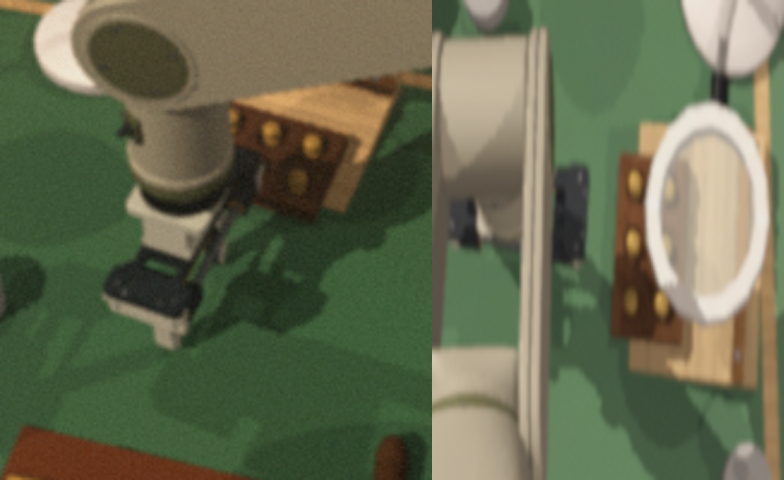

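Run:
```python
from h2 import *
a,b=pickle.load(open('p8.pkl','rb'))
hsv=cv2.cvtColor(a['img'],cv2.COLOR_BGR2HSV);m=cv2.inRange(hsv,(14,130,110),(30,255,255))
k,l,st,c=cv2.connectedComponentsWithStats(m)
for i in range(1,k):
    if 15<st[i,4]<60 and 200<c[i][0]<320: print(c[i].round(1),st[i,4],toS(atz(a,*c[i],.035)).round(4))
```

```text
[281.5 205. ] 40 [-0.0051  0.046 ]
[280.9 219.9] 39 [-0.0031 -0.0014]
[293.6 235.5] 29 [ 0.0404 -0.047 ]
```

jog_arm(commands=[-1,0.02,0,-0.003,0,-1,0.02,0,-0.003,0,-1,0.012,0,0,0,-1,0.006,0,0,0,-1,0.005,0,0,0,-1,0.005,0,0,0,-1,0.005,0,0,0,-1,0.006,0,0,0,-1,0.006,0,0,0,-1,0.006,0,0,0,-1,0.006,0,0,0,-1,0.006,0,0,0,-1,0.006,0,0,0,-1,0.005,0,0,0,-1,0.004,0,0,0,-1,0.002,0,0,0,-1,0,0,0,0])

```text
t: 20.5
tool_pos: [0.5313, -0.0684, 0.0163]
orientation: [-2.087, 2.338, -0.002]
force: [0.4, 24.0, 21.5]
opening: 0.0915
```

```bash
cat > look.py <<'E'
import sys
from h2 import *
n=sys.argv[1]
a=shoot('top');b=shoot('side');pickle.dump((a,b),open(f'p{n}.pkl','wb'))
s=robot.read_state();print(s['t'],s['tool_pos'].round(4),toS(s['tool_pos']).round(4),s['orientation'].round(3),s['force'].round(1))
c=np.hstack([cv2.resize(b['img'][120:280,210:350],None,fx=3,fy=3),cv2.resize(a['img'][170:266,240:340],None,fx=3.6,fy=5,interpolation=cv2.INTER_CUBIC)])
cv2.imwrite(f'pics/c{n}.png',c)
E
python3 look.py 9
```

```text
20.6 [ 0.5313 -0.0681  0.0164] [-0.0397  0.0024] [-2.087e+00  2.338e+00 -2.000e-03] [ 0.2 23.8 21.1]
```

View pics/c9.png

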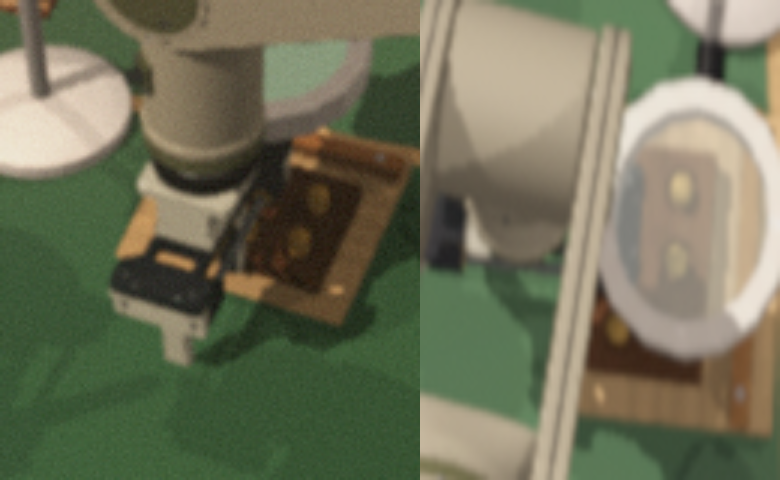

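Run:
```python
from h2 import *
a,b=pickle.load(open('p9.pkl','rb'))
c=cv2.resize(b['img'][140:240,230:350],None,fx=6,fy=6,interpolation=cv2.INTER_CUBIC)
def W(sx,sy,up): # along-slope x, up normal
    th=np.radians(9);w=toW([sx*1.0-up*np.sin(th),sy]);return [*w,sx*.158+up*np.cos(th)]
def dr(front,col):
  fx=np.cos(np.radians(9))
  for up in(0,.022):
    P=[W(front,.073,up),W(front,-.073,up),W(front-.1*fx,-.073,up),W(front-.1*fx,.073,up)]
    q=np.array([((proj(b,x)-[230,140])*6).astype(int) for x in P]);cv2.polylines(c,[q],True,col,1)
dr(.148,(0,0,255));dr(.126,(0,255,255))
cv2.imwrite('pics/c9b.png',c)
```

```text
(no output)
```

View pics/c9b.png

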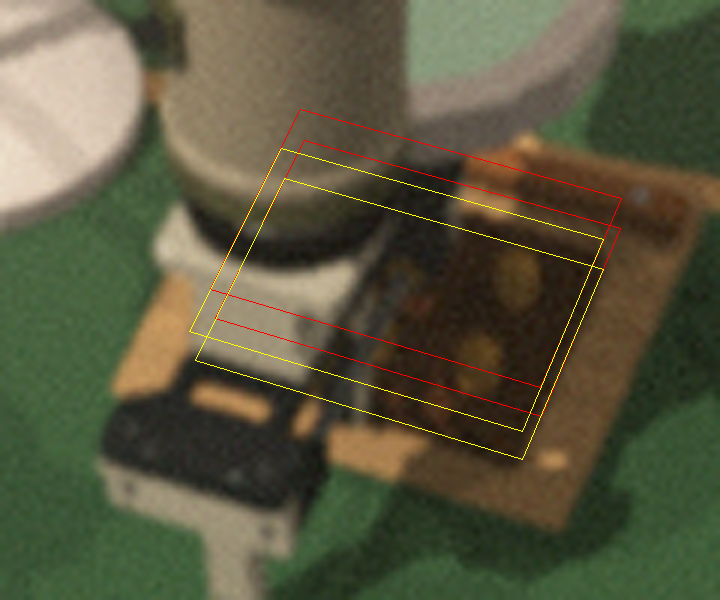

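jog_arm(commands=[-1,-0.006,0,0,0,-1,-0.012,0,0,0,-1,-0.03,0,0.002,0,-1,-0.03,0,0,0,-1,0,0,0,0])

```text
t: 21.02
tool_pos: [0.5362, 0.0105, 0.0102]
orientation: [2.094, -2.342, -0.002]
force: [0.1, 0.5, 0.8]
opening: 0.0929
```

```bash
python3 look.py 10;  python3 - <<'E'
from h2 import *
a,b=pickle.load(open('p10.pkl','rb'))
c=cv2.resize(b['img'][130:240,230:350],None,fx=5,fy=5,interpolation=cv2.INTER_CUBIC)
c2=cv2.resize(a['img'][170:260,250:340],None,fx=5,fy=5,interpolation=cv2.INTER_CUBIC)
cv2.imwrite('pics/c10b.png',c);cv2.imwrite('pics/c10c.png',c2)
E
```

```text
21.1167 [0.5361 0.0074 0.0103] [-0.1153 -0.0013] [ 2.093 -2.341 -0.   ] [-0.  -0.2 -1. ]
```

View pics/c10b.png

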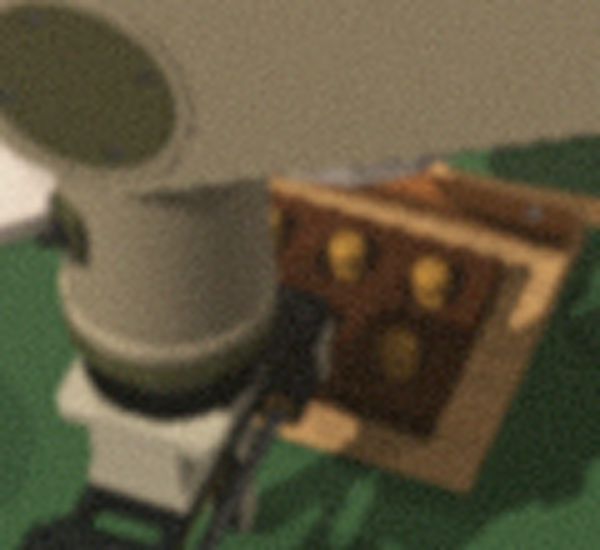

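View pics/c10c.png

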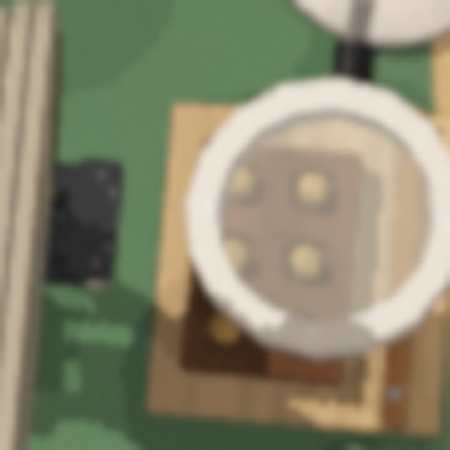

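jog_arm(commands=[-1,0.025,0,0,0,-1,0.025,0,0,0,-1,0.015,0,0,0,-1,0.006,0,-0.001,0,-1,0.004,0,-0.0007,0,-1,0.004,0,-0.0007,0,-1,0.004,0,-0.0007,0,-1,0,0,0,0])

```text
t: 21.78
tool_pos: [0.5271, -0.076, 0.014]
orientation: [2.091, -2.344, 0.0]
force: [-0.3, 0.5, 0.2]
opening: 0.0928
```

```bash
python3 look.py 11
```

```text
21.8833 [ 0.5275 -0.0758  0.0142] [-0.0317 -0.0006] [ 2.092e+00 -2.344e+00  1.000e-03] [0.2 0.  0.3]
```

View pics/c11.png

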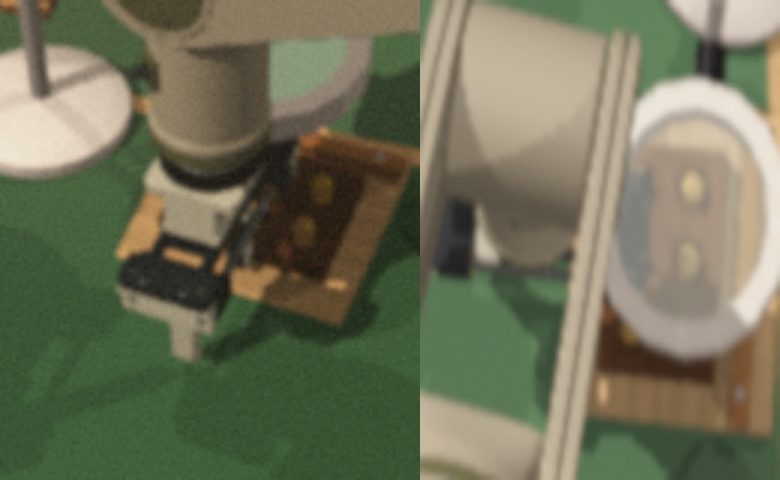

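jog_arm(commands=[-1,-0.01,0,0,0,-1,-0.02,0,0.0027,0,-1,0,0.0327,0,0,-1,0,0.0327,0,0,-1,0,0,0,-7,-1,0,0,0,-7,-1,0,0,0,-6,-1,0.011,0.004,0,0,-1,0.011,0.004,0,0,-1,0.005,0.0018,0,0,-1,0.0024,0.0009,-0.0003,0,-1,0.0024,0.0009,-0.0004,0,-1,0.0024,0.0009,-0.0004,0,-1,0.0024,0.0009,-0.0004,0,-1,0,0,0,0])

```text
t: 23.13
tool_pos: [0.4608, -0.077, 0.0127]
orientation: [2.467, -1.945, -0.001]
force: [-2.3, 4.0, 0.8]
opening: 0.0928
```

```bash
python3 look.py 12
```

```text
23.2333 [ 0.4609 -0.077   0.0127] [-0.023  -0.0666] [ 2.467e+00 -1.946e+00 -1.000e-03] [-3.   4.2  1.9]
```

View pics/c12.png

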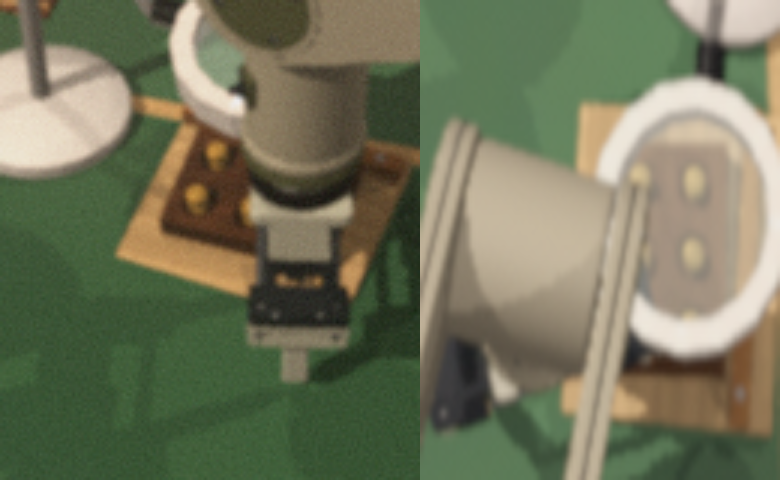

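jog_arm(commands=[-1,-0.0087,-0.0033,0,0,-1,-0.028,-0.01,0.0012,0,-1,0,0,0,7,-1,0,0,0,7,-1,0,0,0,6,-1,0,-0.033,0,0,-1,0,-0.033,0,0,-1,0,-0.033,0,0,-1,0,-0.033,0,0,-1,0,0,0,7,-1,0,0,0,7,-1,0,0,0,6,-1,0.012,-0.0044,0,0,-1,0.011,-0.004,0,0,-1,0.0042,-0.0015,0,0,-1,0.0024,-0.0009,-0.0003,0,-1,0.0024,-0.0009,-0.0004,0,-1,0.0024,-0.0009,-0.0004,0,-1,0.0024,-0.0009,-0.0004,0,-1,0,0,0,0])

```text
t: 24.9
tool_pos: [0.5924, -0.0927, 0.0133]
orientation: [-1.653, 2.671, -0.0]
force: [0.9, -0.0, -0.6]
opening: 0.093
```

```bash
python3 look.py 13
```

```text
25.0 [ 0.5923 -0.0925  0.0132] [-0.0223  0.0657] [ 1.653 -2.672  0.   ] [-0.3  0.1 -0.3]
```

View pics/c13.png

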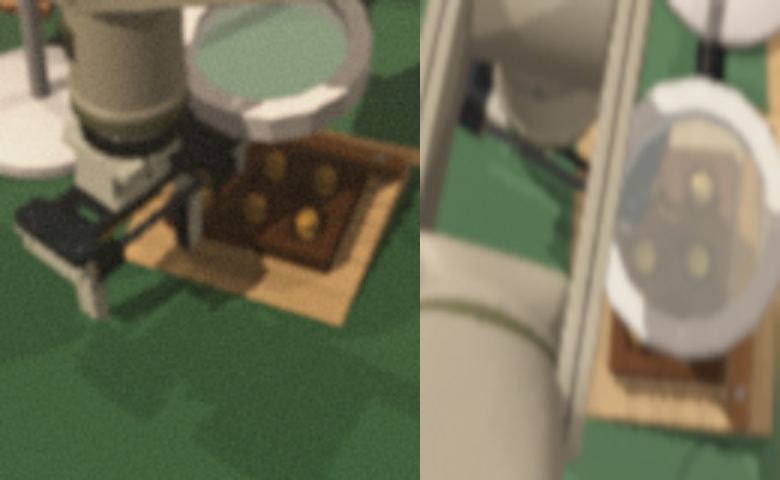

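jog_arm(commands=[-1,0.0019,-0.0007,-0.0003,0,-1,0.0019,-0.0007,-0.0003,0,-1,0.0009,-0.0003,-0.0002,0,-1,0,0,0,0])

```text
t: 25.33
tool_pos: [0.5919, -0.0975, 0.0139]
orientation: [-1.652, 2.672, -0.0]
force: [1.5, 1.7, -0.1]
opening: 0.093
```

```bash
python3 look.py 14;python3 - <<'E'
from h2 import *
a,b=pickle.load(open('p14.pkl','rb'))
c=cv2.resize(b['img'][130:240,250:350],None,fx=5.4,fy=5.4,interpolation=cv2.INTER_CUBIC)
cv2.imwrite('pics/c14b.png',c)
E
```

```text
25.4333 [ 0.5918 -0.0975  0.0139] [-0.0173  0.0658] [-1.652  2.672 -0.   ] [ 1.6  2.1 -0.5]
```

View pics/c14b.png

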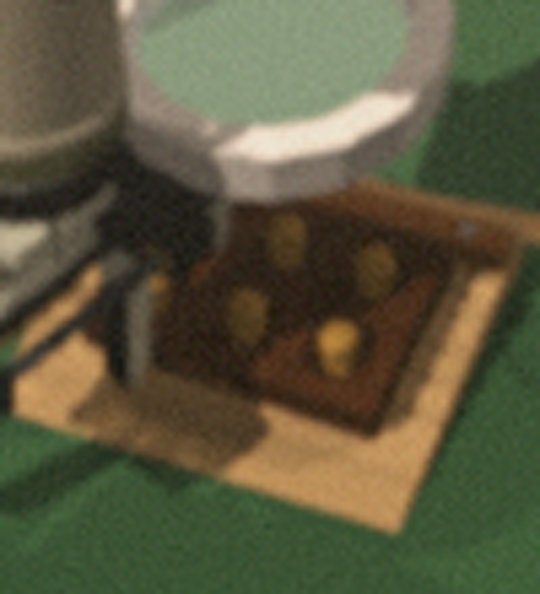

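jog_arm(commands=[-1,0.0014,-0.0005,-0.0002,0,-1,0.0009,-0.0003,-0.0002,0,-1,0,0,0,0])

```text
t: 25.68
tool_pos: [0.5915, -0.0989, 0.0142]
orientation: [-1.652, 2.671, 0.002]
force: [2.2, 6.7, -0.3]
opening: 0.0927
```

jog_arm(commands=[-1,-0.0095,0.0034,0,0,-1,-0.0168,0.0061,0.001,0,-1,-0.0168,0.0061,0.001,0,-1,0,0,0,-7,-1,0,0,0,-7,-1,0,0,0,-6,-1,0,0.033,0,0,-1,0,0.033,0,0,-1,0,0.033,0,0,-1,0,0.033,0,0,-1,0,0,0,-7,-1,0,0,0,-7,-1,0,0,0,-6,-1,0.015,0.0055,0,0,-1,0.015,0.0055,0,0,-1,0.0019,0.0007,-0.0003,0,-1,0.0019,0.0007,-0.0003,0,-1,0.0019,0.0007,-0.0003,0,-1,0.0019,0.0007,-0.0003,0,-1,0,0,0,0])

```text
t: 27.35
tool_pos: [0.4607, -0.0787, 0.0134]
orientation: [-2.467, 1.945, 0.001]
force: [0.3, 1.2, -0.6]
opening: 0.0929
```

```bash
python3 look.py 15
```

```text
27.45 [ 0.4608 -0.0786  0.0133] [-0.0213 -0.0665] [ 2.467e+00 -1.945e+00 -1.000e-03] [ 0.   0.5 -1.3]
```

View pics/c15.png

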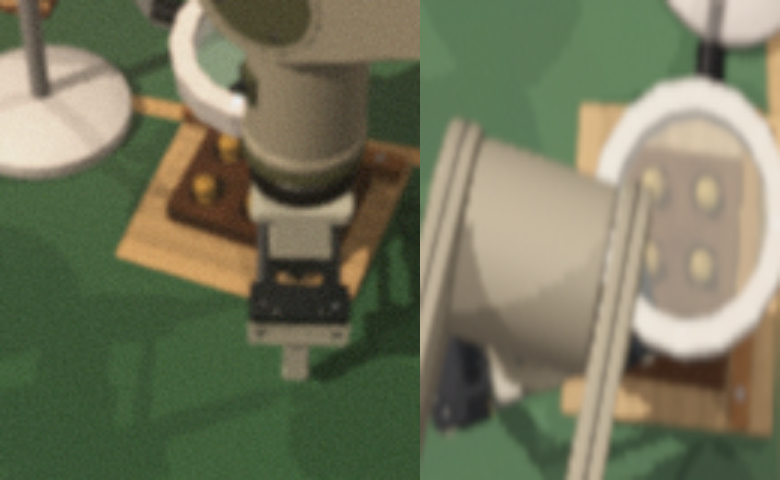

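Continue on this side in small steps until the force rises.

jog_arm(commands=[-1,0.0019,0.0007,-0.0003,0,-1,0.0014,0.0005,-0.0002,0,-1,0.0009,0.0003,-0.0002,0,-1,0,0,0,0,-1,0,0,0,0])

```text
t: 27.87
tool_pos: [0.4601, -0.0833, 0.014]
orientation: [2.466, -1.946, -0.001]
force: [-1.5, 3.3, -0.3]
opening: 0.0931
```

jog_arm(commands=[-1,0.0012,0.0004,-0.0002,0,-1,0.0009,0.0003,-0.0002,0,-1,0,0,0,0,-1,0,0,0,0])

```text
t: 28.2
tool_pos: [0.4599, -0.0845, 0.0142]
orientation: [-2.466, 1.945, 0.003]
force: [-1.0, 8.7, -0.2]
opening: 0.0929
```

```bash
python3 -c "
from h2 import *
print(toS(robot.read_state()['tool_pos']),robot.read_state()['force'])"
```

```text
[-0.01539982 -0.0667804 ] [-1.04575246  8.74596631 -0.18620853]
```

jog_arm(commands=[-1,-0.006,-0.0022,0,0,-1,-0.02,-0.0073,0,0,-1,-0.03,-0.0109,0,0,-1,-0.03,-0.0109,-0.01,0,-1,-0.03,-0.0109,-0.02,0,-1,-0.03,-0.0109,-0.03,0,-1,-0.03,-0.0109,-0.03,0,-1,-0.03,-0.0109,-0.03,0,-1,-0.03,-0.0109,0,0,-1,0,0,0,0])

```text
t: 29.03
tool_pos: [0.4909, 0.1642, 0.1337]
orientation: [-2.464, 1.937, -0.007]
force: [0.2, -0.2, 0.2]
opening: 0.0932
```

```bash
python3 look.py 16;python3 - <<'E'
from h2 import *
a,b=pickle.load(open('p16.pkl','rb'))
c=cv2.resize(b['img'][130:240,240:350],None,fx=5.4,fy=5.4,interpolation=cv2.INTER_CUBIC)
th=np.radians(9)
def W(x,y,up): # along slope distance from origin
    return [*toW([x*np.cos(th)-up*np.sin(th),y]),x*np.sin(th)+up*np.cos(th)]
c0=c.copy()
for up in(0,.022):
    q=np.array([((proj(b,W(x,y,up))-[240,130])*5.4).astype(int) for x,y in((.15,.073),(.15,-.073),(.05,-.073),(.05,.073))]);cv2.polylines(c,[q],True,(0,0,255),1)
cv2.imwrite('pics/c16b.png',c)
c=cv2.resize(a['img'][170:265,260:345],None,fx=6,fy=6,interpolation=cv2.INTER_CUBIC);cv2.imwrite('pics/c16c.png',c)
for th_ in('tray_center','tray_front','stop','stud1_center'):
    for p in(a,b):
        for r in robot.pinpoint(th_,p)[:6]:
            v,u=r['position'][0]*420,r['position'][1]*560
            z={'tray_center':.026,'tray_front':.0235,'stop':.0235,'stud1_center':.045}[th_]
            print(th_,round(r['score'],2),round(u,1),round(v,1),toS(atz(p,u,v,z)).round(4))
E
```

```text
29.1333 [0.4887 0.1601 0.1307] [-0.2617 -0.0655] [-2.469  1.942 -0.003] [ 0.3  0.7 -1. ]
tray_center 0.75 297.9 182.9 [0.0964 0.0044]
tray_front 0.69 301.7 174.7 [0.1293 0.0067]
stop 0.89 327.2 226.6 [ 0.1437 -0.0083]
```

View pics/c16b.png

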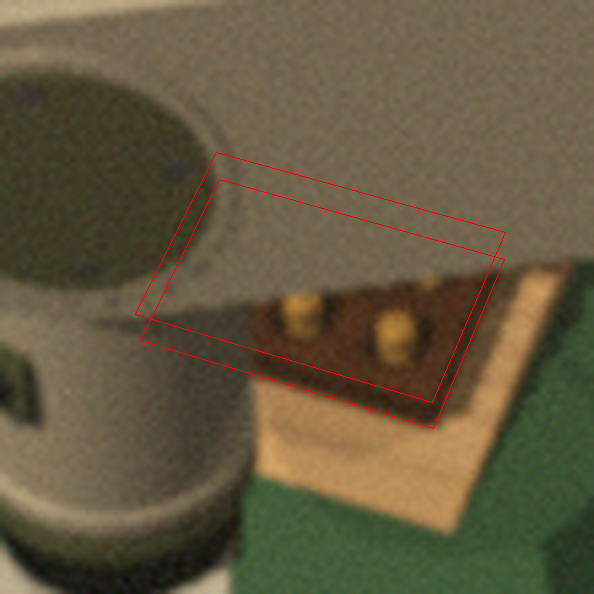

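View pics/c16c.png

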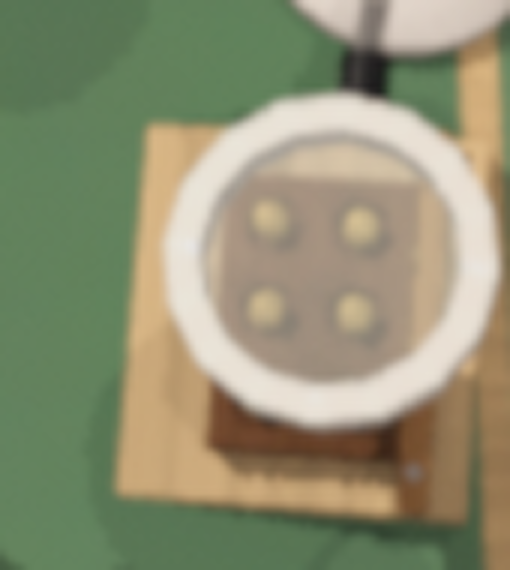

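jog_arm(commands=[-1,-0.0322,0.0104,-0.008,0,-1,-0.0322,0.0104,-0.008,0,-1,-0.0322,0.0104,-0.008,0,-1,-0.0322,0.0104,-0.008,0,-1,-0.0322,0.0104,-0.008,0,-1,-0.0322,0.0104,-0.008,0,-1,-0.0322,0.0104,-0.008,0,-1,-0.0322,0.0104,-0.008,0,-1,-0.0322,0.0104,-0.008,0,-1,0,0,0,0,-1,0,0,0,0])

```text
t: 30.45
tool_pos: [0.329, 0.4203, 0.2026]
orientation: [-2.469, 1.942, -0.0]
force: [0.6, -1.1, 0.0]
opening: 0.0928
```

```bash
python3 look.py 17;python3 - <<'E'
from h2 import *
a,b=pickle.load(open('p17.pkl','rb'))
cv2.imwrite('pics/s17.png',b['img'])
c=cv2.resize(b['img'][130:240,240:350],None,fx=5.4,fy=5.4,interpolation=cv2.INTER_CUBIC)
th=np.radians(9)
def W(x,y,up): return [*toW([x*np.cos(th)-up*np.sin(th),y]),x*np.sin(th)+up*np.cos(th)]
c0=c.copy()
for up in(0,.022):
    q=np.array([((proj(b,W(x,y,up))-[240,130])*5.4).astype(int) for x,y in((.15,.073),(.15,-.073),(.05,-.073),(.05,.073))]);cv2.polylines(c,[q],True,(0,0,255),1)
cv2.imwrite('pics/c17b.png',c);cv2.imwrite('pics/c17d.png',c0)
E
```

```text
30.55 [0.3299 0.4185 0.2017] [-0.5007 -0.2522] [ 2.466e+00 -1.945e+00  1.000e-03] [-0.1  0.3 -0.7]
```

View pics/c17b.png

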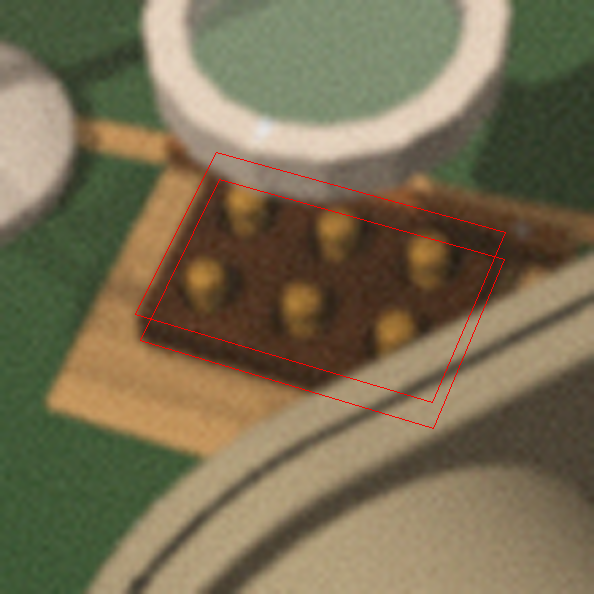

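View pics/c17d.png

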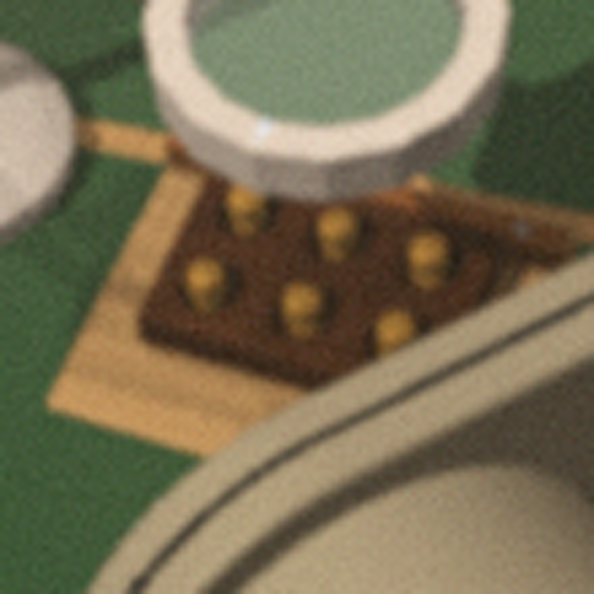

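View pics/s17.png

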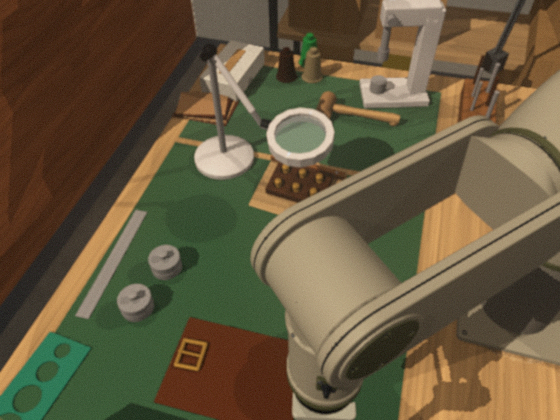

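Run:
```python
from h2 import *
a,b=pickle.load(open('p17.pkl','rb'))
th=np.radians(9)
# stud head px in side crop -> fit sx,sy,yaw with head 31mm above slope (14+17)
side={3:(206,282),2:(301,308),1:(396,332),6:(247,210),5:(337,233),4:(430,260)}
top={3:(270,220),2:(267,309),6:(361,227),5:(355,314)}
def f(x):
    r=[]
    for p,D,s,o in((b,side,5.4,(240,130)),(a,top,6,(260,170))):
        for i,(u,v) in D.items():
            w=well(i);c,sn=np.cos(x[2]),np.sin(x[2]);q=np.array([x[0]+c*w[0]-sn*w[1],x[1]+sn*w[0]+c*w[1]])
            up=.033
            X=[*toW([q[0]*np.cos(th)-up*np.sin(th),q[1]]),q[0]*np.sin(th)+up*np.cos(th)]
            r+=list(proj(p,X)-((np.array([u,v])+.5)/s-.5+o))
    return np.array(r)
for nm in('both',):
    r=least_squares(f,[.1,0,0],loss='soft_l1');print(r.x,'front horiz',(r.x[0]+.05)*np.cos(th));print(f(r.x).reshape(-1,2).round(1).tolist())
r=least_squares(lambda x:f(x)[:12],[.1,0,0]);print('side only',r.x)
```

```text
[ 0.09570191 -0.00029639 -0.00390264] front horiz 0.14390807423438826
[[0.5, -0.3], [0.1, -0.1], [-0.0, 0.6], [-0.2, -1.0], [0.1, -0.4], [0.1, -0.5], [-0.1, 0.2], [-0.7, -0.2], [-0.5, -0.2], [-0.5, -0.1]]
side only [ 0.09482844 -0.00036742  0.00491809]
```

Run:
```python
from h2 import *
th=np.radians(9)
def W(x,y,up): return [*toW([x*np.cos(th)-up*np.sin(th),y]),x*np.sin(th)+up*np.cos(th)]
out=[]
for n in('p0','p17'):
    a,b=pickle.load(open(n+'.pkl','rb'))
    c=cv2.resize(a['img'][190:262,290:350],None,fx=6.5,fy=8,interpolation=cv2.INTER_CUBIC)
    c=cv2.convertScaleAbs(c,alpha=1.3)
    if n=='p17':
      for x,up,col in((.15,0,(0,0,255)),(.15,.018,(255,0,0)),(.166,.018,(0,255,0))):
        q=[((proj(a,W(x,y,up))-[290,190])*[6.5,8]).astype(int) for y in(.1,-.1)];cv2.line(c,tuple(map(int,q[0])),tuple(map(int,q[1])),col,1)
    out.append(c)
cv2.imwrite('pics/z17.png',np.hstack(out))
c=cv2.resize(b['img'][155:205,280:350],None,fx=11,fy=11,interpolation=cv2.INTER_CUBIC);cv2.imwrite('pics/z17s.png',cv2.convertScaleAbs(c,alpha=1.5))
```

```text
(no output)
```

View pics/z17.png

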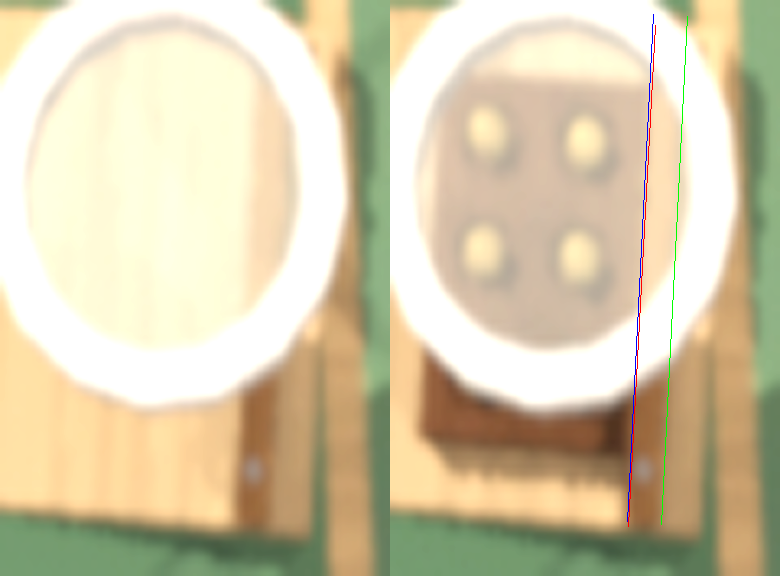

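View pics/z17s.png

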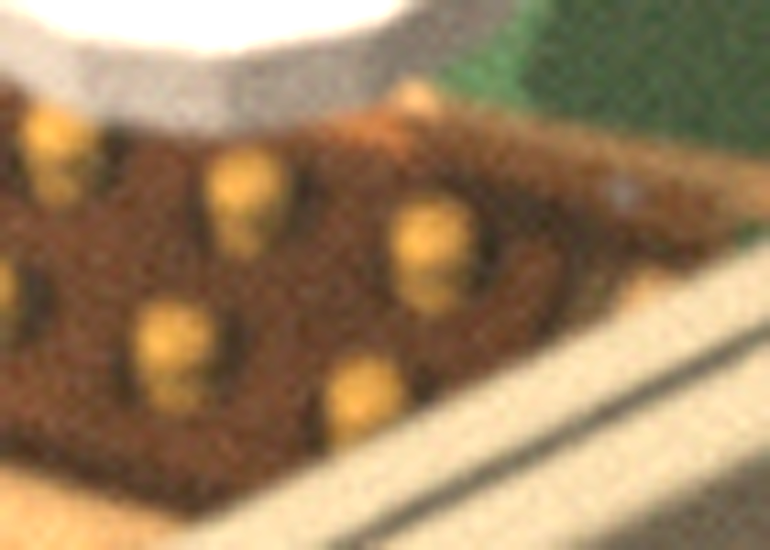

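```bash
python3 -c "
from h2 import *
print(robot.read_state()['force'],robot.close_job())"
```

```text
the job is handed in; nothing more can be done
[-0.1313701   0.28791387 -0.74076737] None
```

The job is handed in. Both loose studs are in the two empty wells (3 and 4), and the tray sits against the stop strip with all six studs upright. The hand-in itself reports no verdict. It took about 31 s of the 64 s allowed.

**How it was pushed:** I slid the tray up the slope with the open fingers, first both together, then one finger at the middle of the back. For the last stretch I pushed the left and right sides by turns, so the wrist stayed clear of the lamp.

**Last checks:**
- **Against the stop:** the force rose to about 7 N on the left and 9 N on the right at nearly the same position. The pictures show no gap along the strip.
- **Centred and square:** a fit to the stud heads puts the tray within about 1 mm of centre and turned less than 0.01 rad.
- **Bystanders and robot:** the gripper is clear of everything. The bystanders I could see in the last picture look unmoved. The awl, one weight (weight_c) and part of the leather were behind the arm in that picture, so I could not check them.

**What disagreed or went wrong:**
- **Front edge:** the picture fit put it at x = 0.144 m, near the low limit of 0.1432. The positions where the pushing stopped pointed to about 0.149. I trusted the force and the missing gap.
- **Jam on the slope:** one push jammed partway up, because I pushed level rather than along the slope. The reading was about 24 N back and 21 N up. The fingers were pressed slightly inward and the tray was still about 20 mm short of the stop, so I took it to be tray friction rather than the lamp. After I backed off and pushed along the slope, it cleared without trouble.

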